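# Flip the hex key and lever the control box's clamp screw tight

## Task

The clamp screw on the foot of the control box is too stiff for the short arm of the hex key: lift the key out of the tool block, flip it over in your hand without laying it down so that its short arm points down, and seat the short arm gently and fully home in the screw. Then shift your hand out near the far end of the long arm, lever the screw clockwise until it comes up solid, and nip it up there with about 20 N (never over 25 N). Leave the key standing in the screw, let go, and do not disturb the other loose things on the shelf.

Things in the scene. Friction and masses are not known exactly. Their poses are not given: they have to be found in the camera images.
- key_bend (a point): Bend of the dark steel L-shaped hex key (14 mm across flats, 0.22 kg), where the arms' centre lines cross. Key's own frame: long arm along -z, short arm along +x. Its flats at -y and +y, parallel to the plane of the L, are 14 mm apart and can be gripped anywhere, also at the bend. At the start the long arm is down in the tool block and the bend about 145 mm up, short arm level, roughly to +y.
- key_long_end (a point): Centre of the end face of the key's long arm, 133 mm from the bend centre. Same axes as key_bend.
- key_short_end (a point): Centre of the end face of the key's short arm, 49 mm from the bend centre; its last 3 mm are tapered. Same axes as key_bend. The key's weight lies about 40 mm from the bend along the long arm, so when let go in the screw the long arm droops about 5 degrees and stays.
- tool_block: Fixed hardwood block 64 x 64 x 58 mm high with a round upright hole of 19 mm in its middle, 46 mm deep, in which the key stands with slack (it may lean 3 degrees and turn freely). Origin at the centre of its underside.
- screw_socket (a point): Centre of the mouth of the clamp screw's socket, about 52 mm above the shelf: upright steel head 26 mm across, hexagon socket 18 mm deep, about 0.5 mm play a side (4 degrees of turn) round the key. z up; x axis points to a corner of the hexagon. The key fits with its long arm along x or any multiple of 60 degrees from it. Fully home the bend is 31 mm above this point, the long arm level.
- clamp_screw (a joint): Turn of the clamp screw in rad, growing as it tightens (clockwise from above), from an arbitrary mark. It starts 35 to 60 degrees short of solid; where it comes up solid must be felt. Till then it resists with a steady 0.7 N m (6 N at 115 mm from its axis), a little more when turned fast; there it stops dead.
- control_box: Grey tin control box, fixed. Origin on the screw's axis at shelf level. Foot plate 300 x 150 x 6 mm, from 35 mm before the screw to 265 mm behind it along +x; the box, 120 (x) x 200 (y) x 106 mm high, has its front with the spring flap 135 mm behind the screw along +x. Nothing else stands within 100 mm of the screw.
- red_car: Red plastic slot car, 115 x 50 x 40 mm, loose; leave it alone. Origin at its underside.
- wheel_set: Chrome wheel set standing on end, two wheels of 28 mm on a 60 mm axle, loose; leave it alone. Origin at its underside.
- lamp_lens: Amber glass lamp lens, 48 mm across, 29 mm high, loose; leave it alone. Origin at its underside.
- spare_tyre: Small black rubber tyre, 28 mm across, 12 mm high, loose; leave it alone. Origin at its underside.
- throttle: Black plastic hand throttle lying flat, about 45 x 115 x 22 mm, loose; leave it alone. Origin at the underside of its head.
- tea_mug: White mug, 76 mm across, 90 mm high, loose; leave it alone. Origin at its underside.
- oil_bottle: Small oil bottle, 36 mm across, 85 mm high, loose; leave it alone. Origin at its underside.
- screw_windup (a joint): Elastic wind-up of the screw's head under the torque on it, in rad, clockwise positive: 0.0033 rad per N m, mostly below what its reading can show. Feel the force at the hand instead. The key itself also gives some 3 degrees in the socket as the force goes from 6 to 25 N.
Mind the look-alikes: they are no part of the job. Leave any purple or yellow look-alike of the part that bears key_bend alone.

How it is judged:
By the outcome, as a careful person would: the job done as asked, in the order asked, and still so for the second after the job is handed in, with the robot touching nothing.
It also fails if it takes over 72 s, if anything falls off the work surface, if the arm or the gripper's body presses on something with over 40 N, if the wrist force passes 120 N, or if a joint passes its speed limit or range.

## Robot

A 6-joint arm with a two-finger parallel gripper is mounted at the origin on the work surface. World frame = base frame: x ahead of the robot, y to its left, z up, the work surface at z = 0. Lengths are in m, angles in rad, forces in N, time in s.
With the tool pointing down it reaches from about 0.225 to 0.875 m from the base axis. Payload 3.4 kg.
Tool frame: the origin (TCP) lies at the very end of the fingers, on their centre line; the grasp point (between the pads) lies 19 mm behind it; z points along the fingers, x is the direction in which the jaws open and shut, and the axes are right-handed (so a half turn about z gives the same grasp; the last joint's range is limited). The gripper opens to 85 mm and grips with 20 to 120 N. Pads are 22 mm wide; open, the fingers measure 114 mm over their backs; the gripper's body (76 mm by 85 mm) begins 54 mm behind the grasp point. The pads swing forward as they close: fully open they stand 13 mm farther back than shut.
Start: joints at [1.031, 0.276, 1.505, -0, 1.361, -0.121], TCP at [0.234, 0.525, 0.231] pointing down, gripper open.
Joint ranges: [-2.89, 2.89], [-0.75, 2.08], [0.22, 2.7], [-1.18, 4.32], [0.11, 2.71], [-2.7, 2.7]. Speed limits (rad/s): [2.57, 2.57, 3.14, 3.14, 3.14, 3.14].

## Interface

Orientations are given as a unit quaternion [w, x, y, z].
In Python, from rig import manip gives the robot as it stands.
- The arm moves only by the tool send_rows, never from a script. Its argument "increments" is a list of rows, each a list of 5 numbers: the opening, from 0 (shut) to 1 (fully open), then the shift along the tool's x, y, z in m, then the turn about the tool's z in rad. A call has 1 to 8 rows; each row shifts and turns the commanded pose from where the row before left it, along the tool's axes as they then stand; what a row does not reach is not made up. A row lasts 1/8 s, in which the tool goes at most 62.5 mm and 10.7 degrees, less where a joint would pass 70% of its speed; a pose out of reach is approached as far as the arm can. A call is refused whole if a number of a shift passes 0.0625 or a number of a turn 0.188, either way. A call with a gripper value outside its range is refused whole. The fingers move at their own pace and stop on an object; "squeeze" is the grip in N (left out, the last holds). Time passes only in rows, so rows that do not move let the fingers close. It gives the time, the measured TCP pose, the force and the opening at its end, in the units of the state.
- manip.get_state(): the state, without advancing time (a new reading comes with each control period).
- manip.get_image(name): name is "side" or "top" or "wrist"; returns the picture (400x640x3 uint8, red, green, blue); there is no depth.
- manip.calibration(name): a dict with "fx", "fy", "cx", "cy" (pixels), "distortion" ([k1, k2, p1, p2, k3] as OpenCV has them; the pictures are not rectified), "camera_from_world" (4x4, takes a point from world to camera coordinates). Camera axes: x right, y up, looking along -z (the intrinsics and any distortion apply to the point x, -y, -z); pixel columns grow to the right and rows downward; lengths in m; the calibration is good to about 2 mm. A picture is of the moment at which its call begins: read the wrist's pose just before it. calibration takes no time and is no camera call; for the wrist camera it gives the pose at the moment of the call.
- manip.sign_off(): hands the job in, once; it reports no verdict.
The state is a dict: "clock": time; "qpos": joint angles; "qd": joint speeds; "effort": joint torques, N m; "position": TCP position; "ee_rot": TCP orientation; "contact_force": force on the tool from outside, world axes, zero at the start; "moment": the same for the moment, N m; "width": finger opening in m.
Only numpy, scipy, OpenCV 4.12 (cv2) and the standard library are available. Lean on these libraries where they do the work, as an engineer would, in place of code of your own. Each camera call takes 0.05 s, during which the arm holds its last target.

## Working session

There is one attempt and no reset: what is moved stays moved. The work goes in short steps, Python scripts to look and compute and a tool call to move; the robot and the scene stay as the last step left them, time stands still between calls to the robot, and variables do not carry over. Pictures are saved under pics/ and viewed, and the job is handed in when it is done.

Besides the shell and the picture viewer there is one more tool, called after "Request:" as name(argument=value, ...), one argument or row to a line, values as JSON. send_rows: Moves the arm, as the interface text tells. Its arguments: {"type":"object","properties":{"increments":{"type":"array","items":{"type":"array","items":{"type":"number"}}},"squeeze":{"type":"number"}},"required":["increments"]}

```bash
ls; mkdir -p pics; cat > h.py <<'E'
import numpy as np, cv2, json
from rig import manip
from scipy.spatial.transform import Rotation as R
def snap(n,f):
    c=manip.calibration(n); im=manip.get_image(n)
    cv2.imwrite(f'pics/{f}.png',im[:,:,::-1]); json.dump({k:np.array(v).tolist() for k,v in c.items()},open(f'pics/{f}.json','w'))
    return im
def crop(f,x0,y0,x1,y1,s,o):
    im=cv2.imread(f'pics/{f}.png')[y0:y1,x0:x1]; cv2.imwrite(f'pics/{o}.png',cv2.resize(im,None,fx=s,fy=s,interpolation=cv2.INTER_CUBIC))
def cal(f):
    c=json.load(open(f'pics/{f}.json')); return c
def ray(f,uv):
    c=cal(f);K=np.array([[c['fx'],0,c['cx']],[0,c['fy'],c['cy']],[0,0,1.]])
    p=cv2.undistortPoints(np.array([[uv]],float),K,np.array(c['distortion']))[0,0]
    d=np.array([p[0],-p[1],-1]);T=np.array(c['camera_from_world']);Rm=T[:3,:3]
    return -Rm.T@T[:3,3], Rm.T@d/np.linalg.norm(d)
def tri(obs):
    A=np.zeros((3,3));b=np.zeros(3);rs=[ray(f,u) for f,u in obs]
    for o,d in rs:
        P=np.eye(3)-np.outer(d,d);A+=P;b+=P@o
    x=np.linalg.solve(A,b)
    return x,[float(np.linalg.norm((np.eye(3)-np.outer(d,d))@(x-o))) for o,d in rs]
def atz(f,uv,z):
    o,d=ray(f,uv);return o+d*(z-o[2])/d[2]
def proj(f,X):
    c=cal(f);T=np.array(c['camera_from_world']);X=np.atleast_2d(X)
    p=X@T[:3,:3].T+T[:3,3];p=p*[1,-1,-1]
    K=np.array([[c['fx'],0,c['cx']],[0,c['fy'],c['cy']],[0,0,1.]])
    return cv2.projectPoints(p,np.zeros(3),np.zeros(3),K,np.array(c['distortion']))[0][:,0]
def st():
    s=manip.get_state();r=R.from_quat(np.array(s['ee_rot'])[[1,2,3,0]])
    print('t',round(s['clock'],3),'pos',np.round(s['position'],4),'F',np.round(s['contact_force'],2),'M',np.round(s['moment'],2),'w',round(s['width'],4));print(np.round(r.as_matrix(),3).tolist(),'q',np.round(s['qpos'],3))
    return s
E
python3 - <<'E'
from h import *
st()
for n in ['side','top','wrist']: snap(n,n+'0'); print(n,[cal(n+'0')[k] for k in('fx','distortion')])
for n in ['side','top']:
  T=np.array(cal(n+'0')['camera_from_world']);print(-T[:3,:3].T@T[:3,3],-T[2,:3])
E
```

```text
pics
t 0.0 pos [0.2336 0.5248 0.2304] F [-0.6  -0.24 -0.34] M [0.02 0.03 0.05] w 0.0851
[[0.407, 0.914, -0.001], [0.914, -0.407, -0.002], [-0.002, -0.0, -1.0]] q [ 1.031  0.277  1.506  0.     1.361 -0.121]
side [465.4480545448386, [0.021881902052887647, 0.0, 0.0, 0.0, 0.0]]
top [395.6635252821947, [-0.03516864038155825, 0.0, 0.0, 0.0, 0.0]]
wrist [331.0203090688191, [0.013407584712885636, 0.0, 0.0, 0.0, 0.0]]
[-0.00376054 -0.69930577  0.8057177 ] [ 0.49790876  0.57697546 -0.64744589]
[ 0.36886846 -0.06733608  0.98677304] [ 0.19302888  0.02522904 -0.98086867]
```

View pics/side0.png

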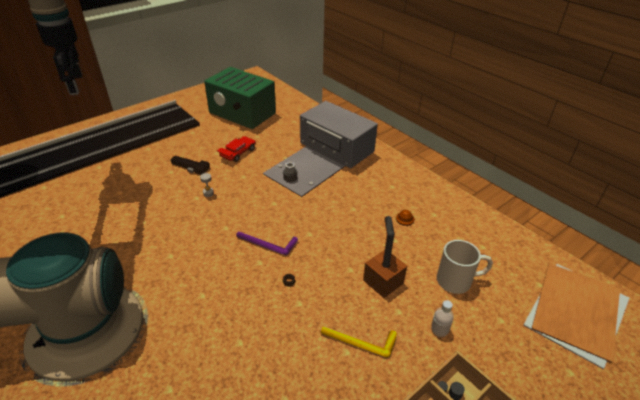

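View pics/top0.png

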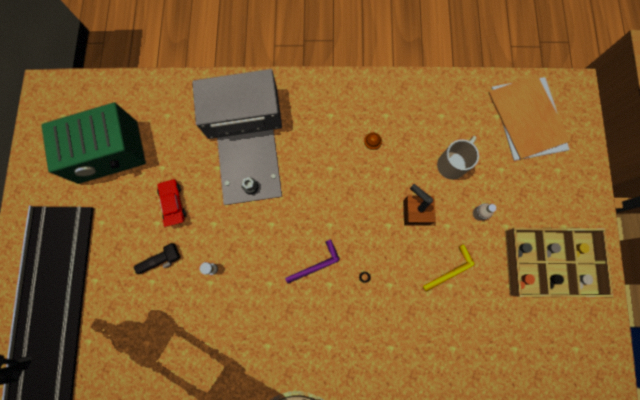

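View pics/wrist0.png

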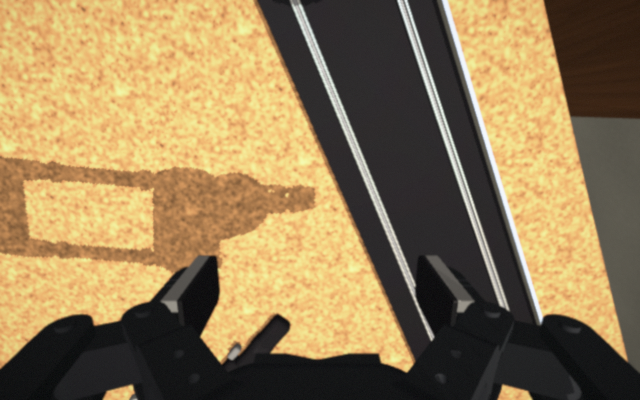

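```bash
python3 - <<'E'
from h import *
crop('side0',350,200,430,300,7,'c1'); crop('top0',385,165,455,235,8,'c2'); crop('side0',255,140,345,200,8,'c3'); crop('top0',205,120,295,210,7,'c4')
E
```

```text
(no output)
```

View pics/c1.png

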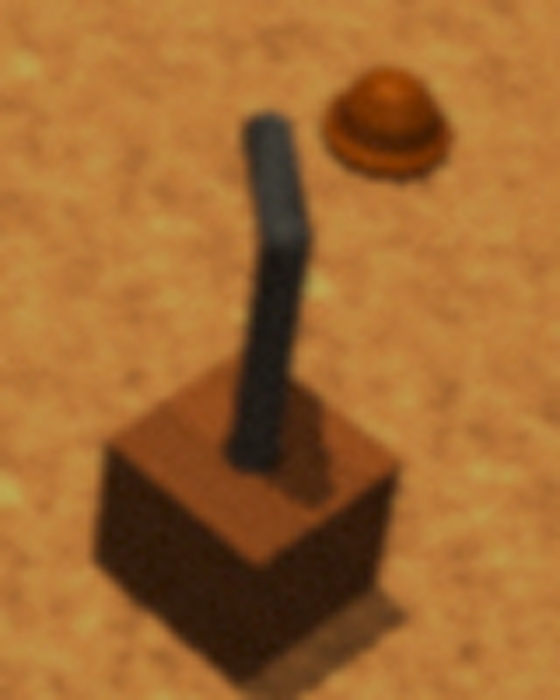

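View pics/c2.png

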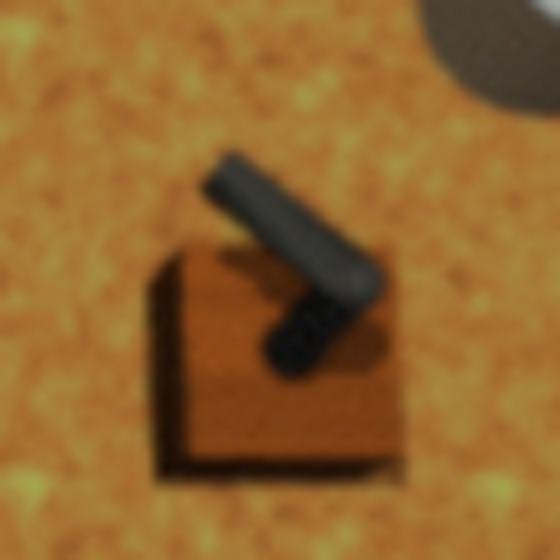

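View pics/c3.png

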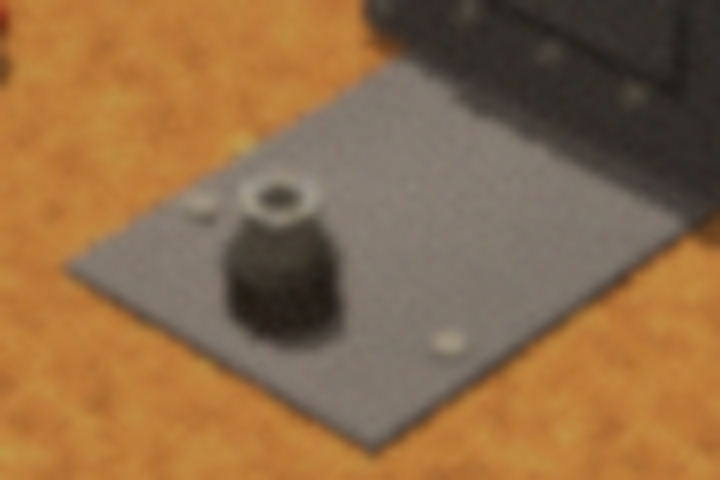

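View pics/c4.png

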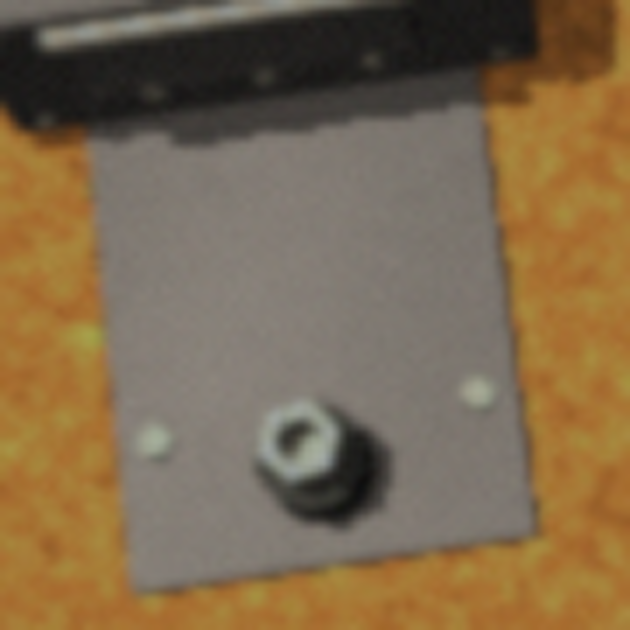

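```bash
python3 - <<'E'
from h import *
def s(u,v): return ('side0',(350+u/7,200+v/7))
def t(u,v): return ('top0',(385+u/8,165+v/8))
for n,o in dict(bend=[s(284,235),t(357,282)],send=[s(268,122),t(220,172)],hole=[s(254,460),t(292,360)],
  c_far=[s(240,350),t(180,245)],c_near=[s(262,565),t(405,460)],c_left=[s(108,447),t(183,460)],c_right=[s(398,465),t(395,250)]).items(): print(n,*tri(o))
def s(u,v): return ('side0',(255+u/8,140+v/8))
def t(u,v): return ('top0',(205+u/7,120+v/7))
for n,o in dict(sock=[s(280,197),t(302,443)],pl_near=[s(372,450),t(535,530)],pl_l=[s(68,265),t(135,590)]).items(): print(n,*tri(o))
for n,uv in dict(boxl=(95,130),boxr=(480,72),n=(535,530),l=(135,590)).items(): print(n,atz('top0',t(*uv)[1],0.006))
for n,uv,z in [('car',(171,203),.03),('wheel',(208,268),.05),('lens',(373,140),.02),('mug',(461,155),.09),('bottle',(485,212),.06),('tyre',(365,277),.01),('throt',(157,258),.02),('throthead',(172,253),.02),('purp',(337,257),.01),('yel',(473,263),.01),('greenfront',(145,158),.0),('tray',(515,230),.03)]: print(n,atz('top0',uv,z))
E
```

```text
bend [ 0.5436131  -0.28803849  0.14590289] [0.00045380821089639, 0.00045380821089639745]
send [ 0.57409091 -0.2522116   0.14640452] [0.0008488915931645978, 0.0008488915931643498]
hole [ 0.53953    -0.29221265  0.05521385] [0.0016539198416009346, 0.0016539198416008326]
c_far [ 0.57223358 -0.25847228  0.05477607] [0.000933194931453341, 0.0009331949314532914]
c_near [ 0.50927386 -0.3236636   0.05863271] [0.0017446173854808432, 0.0017446173854807603]
c_left [ 0.50961531 -0.25931663  0.05353014] [0.0019040924853381178, 0.0019040924853381594]
c_right [ 0.57171361 -0.3229124   0.05746118] [0.00032048077707319013, 0.00032048077707321344]
sock [0.60216603 0.126779   0.05253431] [0.0009993042739653486, 0.0009993042739653297]
pl_near [0.58229612 0.05076932 0.00064652] [0.0002614316052963952, 0.00026143160529643804]
pl_l [0.55903312 0.19573213 0.00302559] [0.001151184781444002, 0.0011511847814440611]
boxl [0.73373431 0.22137562 0.006     ]
boxr [0.75707699 0.07655688 0.006     ]
n [0.58091246 0.05026223 0.006     ]
l [0.5574697  0.19552086 0.006     ]
car [0.55497901 0.32395113 0.03      ]
wheel [0.39543974 0.21375709 0.05      ]
lens [ 0.72611905 -0.18249802  0.02      ]
mug [ 0.66448602 -0.38111491  0.09      ]
bottle [ 0.53372202 -0.44038853  0.06      ]
tyre [ 0.38003879 -0.15946026  0.01      ]
throt [0.41858492 0.35163128 0.02      ]
throthead [0.43139816 0.31497617 0.02      ]
purp [ 0.4275315  -0.09139949  0.01      ]
yel [ 0.4161354  -0.42287078  0.01      ]
greenfront [0.68165937 0.41706873 0.        ]
tray [ 0.49530099 -0.52260138  0.03      ]
```

```bash
python3 - <<'E'
from h import *
s=st();Rt=R.from_quat(np.array(s['ee_rot'])[[1,2,3,0]]).as_matrix();p=np.array(s['position'])
T=np.array(cal('wrist0')['camera_from_world']);C=-T[:3,:3].T@T[:3,3]
print('cam in tool',Rt.T@(C-p)); print('right,up,look in tool',np.round(Rt.T@T[:3,:3].T@np.diag([1,1,-1]),3).T)
for d in [(0,0,0),(0,0,-.019),(0,0,.03)]: print(d,proj('wrist0',p+Rt@np.array(d)))
print(cal('wrist0')['cx'],cal('wrist0')['cy'])
E
```

```text
t 0.15 pos [0.2336 0.525  0.2306] F [ 0.85 -0.5   0.63] M [0.04 0.02 0.04] w 0.0853
[[0.407, 0.914, -0.001], [0.914, -0.407, -0.001], [-0.001, -0.0, -1.0]] q [ 1.031  0.276  1.506 -0.     1.361 -0.121]
cam in tool [ 1.21055034e-04 -7.01462289e-02 -1.43739155e-01]
right,up,look in tool [[ 1.     0.002  0.001]
 [ 0.001 -0.962  0.274]
 [-0.002  0.274  0.962]]
(0, 0, 0) [[317.36121919 260.73301242]]
(0, 0, -0.019) [[317.35268185 280.89803347]]
(0, 0, 0.03) [[317.37132472 236.9686424 ]]
317.03771315483687 201.71971062790476
```

```bash
cat >> h.py <<'E'
def plan(target,psi_deg,n,o=1.0,nd=4,first_turn=True):
    """n equal rows from measured pose to target (xyz), tool-x azimuth psi"""
    s=manip.get_state();Rt=R.from_quat(np.array(s['ee_rot'])[[1,2,3,0]]).as_matrix();p=np.array(s['position'])
    psi=np.arctan2(Rt[1,0],Rt[0,0]);tot=-(np.radians(psi_deg)-psi);tot=(tot+np.pi)%(2*np.pi)-np.pi
    rows=[];q=p.copy();a=psi;t=np.array(target,float)
    for i in range(n):
        d=(t-q)/(n-i);x=np.array([np.cos(a),np.sin(a),0]);y=np.array([np.sin(a),-np.cos(a),0])
        r=[o,round(float(d@x),nd),round(float(d@y),nd),round(float(-d[2]),nd),round(tot/n,nd)]
        q=q+r[1]*x+r[2]*y-r[3]*np.array([0,0,1]);a-=r[4];rows.append(r)
    print(json.dumps(rows));print('end',q.round(4),np.degrees(a).round(2))
E
python3 -c "
from h import *
plan([.602,.127,.17],-40,13,nd=3)"
```

```text
[[1.0, -0.016, 0.038, 0.005, 0.142], [1.0, -0.011, 0.04, 0.005, 0.142], [1.0, -0.005, 0.041, 0.005, 0.142], [1.0, 0.001, 0.042, 0.005, 0.142], [1.0, 0.007, 0.041, 0.005, 0.142], [1.0, 0.012, 0.04, 0.004, 0.142], [1.0, 0.018, 0.038, 0.005, 0.142], [1.0, 0.023, 0.035, 0.004, 0.142], [1.0, 0.028, 0.031, 0.005, 0.142], [1.0, 0.032, 0.027, 0.004, 0.142], [1.0, 0.036, 0.022, 0.005, 0.142], [1.0, 0.038, 0.017, 0.004, 0.142], [1.0, 0.04, 0.011, 0.005, 0.142]]
end [0.6017 0.1268 0.1696] -39.76
```

Request:
send_rows(
  increments=[
    [1.0,-0.016,0.038,0.005,0.142],
    [1.0,-0.011,0.04,0.005,0.142],
    [1.0,-0.005,0.041,0.005,0.142],
    [1.0,0.001,0.042,0.005,0.142],
    [1.0,0.007,0.041,0.005,0.142],
    [1.0,0.012,0.04,0.004,0.142],
    [1.0,0.018,0.038,0.005,0.142],
    [1.0,0.023,0.035,0.004,0.142],
  ],
)

```text
clock: 1.15
position: [0.4604, 0.2791, 0.1929]
ee_rot: [0.0, 1.0, 0.006, -0.0]
contact_force: [0.4, 0.1, 1.2]
width: 0.0852
```

Request:
send_rows(
  increments=[
    [1.0,0.028,0.031,0.005,0.142],
    [1.0,0.032,0.027,0.004,0.142],
    [1.0,0.036,0.022,0.005,0.142],
    [1.0,0.038,0.017,0.004,0.142],
    [1.0,0.04,0.011,0.005,0.142],
    [1,0,0,0,0],
    [1,0,0,0,0],
  ],
)

```text
clock: 2.02
position: [0.6012, 0.1273, 0.1698]
ee_rot: [0.0, 0.94, -0.34, -0.001]
contact_force: [-0.2, -0.5, -0.4]
width: 0.0852
```

```bash
python3 - <<'E'
from h import *
st(); snap('wrist','w1'); crop('w1',240,120,400,240,5,'c5')
E
```

```text
t 2.025 pos [0.6012 0.1273 0.1698] F [-0.16 -0.48 -0.38] M [0.02 0.03 0.01] w 0.0852
[[0.769, -0.639, -0.002], [-0.639, -0.769, 0.001], [-0.002, 0.001, -1.0]] q [9.500e-02 3.740e-01 1.514e+00 1.000e-03 1.255e+00 7.890e-01]
```

View pics/c5.png

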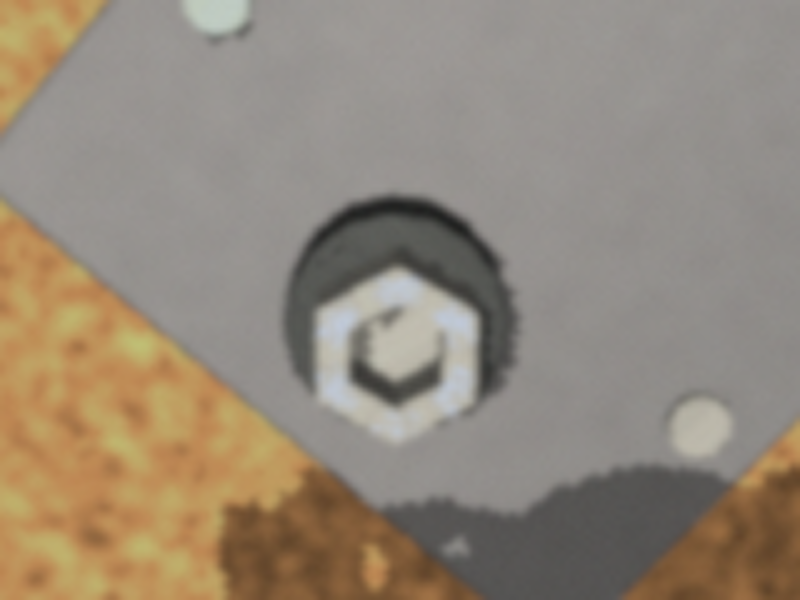

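```bash
python3 - <<'E'
from h import *
o=[(397,264),(480,310),(479,400),(398,444),(316,400),(315,308)]
i=[(397,303),(441,327),(441,376),(398,403),(352,377),(352,328)]
for L in (o,i):
  P=np.array([atz('w1',(240+u/5,120+v/5),.0525) for u,v in L]);c=P.mean(0);print(c.round(4));d=P-c
  a=np.degrees(np.arctan2(d[:,1],d[:,0]));print((a%360).round(1),np.linalg.norm(d,axis=1).round(4),(a%60).round(1))
o1,d1=ray('w1',(240+397.5/5,120+354/5));print(tri([('w1',(240+397.5/5,120+354/5)),('side0',(290,164.6)),('top0',(205+302/7,120+443/7))]))
print(tri([('w1',(240+397.5/5,120+354/5)),('side0',(290,164.6))]))
print([atz('w1',(240+u/5,120+v/5),.006) for u,v in [(0,205),(480,600)]])
E
```

```text
[0.6045 0.1295 0.0525]
[ 50.6 349.6 290.6 230.6 169.8 109.8] [0.015  0.0153 0.0154 0.0151 0.0154 0.0154] [50.6 49.6 50.6 50.6 49.8 49.8]
[0.6047 0.1299 0.0525]
[ 50.1 351.  291.5 231.6 169.5 110.8] [0.0082 0.0083 0.0082 0.0085 0.0084 0.0083] [50.1 51.  51.5 51.6 49.5 50.8]
(array([0.60363709, 0.12850377, 0.04998501]), [0.0008957539156069586, 0.001228887841151395, 0.0017559431781818302])
(array([0.60461286, 0.12904406, 0.05036954]), [0.0003634788707137842, 0.0003634788707138564])
[array([0.55872089, 0.19007448, 0.006     ]), array([0.57768739, 0.07097922, 0.006     ])]
```

```bash
python3 - <<'E'
from h import *
plan([.5436,-.288,.2],-40,8,nd=3)
E
```

```text
[[1.0, 0.028, 0.045, -0.004, 0.001], [1.0, 0.028, 0.044, -0.004, 0.001], [1.0, 0.028, 0.045, -0.004, 0.001], [1.0, 0.028, 0.044, -0.004, 0.001], [1.0, 0.028, 0.044, -0.003, 0.001], [1.0, 0.028, 0.045, -0.004, 0.001], [1.0, 0.027, 0.044, -0.003, 0.001], [1.0, 0.028, 0.045, -0.004, 0.001]]
end [ 0.5438 -0.2884  0.2001] -40.16
```

Request:
send_rows(
  increments=[
    [1.0,0.028,0.045,-0.004,0.001],
    [1.0,0.028,0.044,-0.004,0.001],
    [1.0,0.028,0.045,-0.004,0.001],
    [1.0,0.028,0.044,-0.004,0.001],
    [1.0,0.028,0.044,-0.003,0.001],
    [1.0,0.028,0.045,-0.004,0.001],
    [1.0,0.027,0.044,-0.003,0.001],
    [1.0,0.028,0.045,-0.004,0.001],
  ],
)

```text
clock: 3.08
position: [0.5439, -0.2888, 0.2009]
ee_rot: [-0.0, 0.939, -0.343, 0.0]
contact_force: [0.8, 0.1, -0.6]
width: 0.0856
```

Request:
send_rows(
  increments=[
    [1,0,0,0,0],
    [1,0,0,0,0],
  ],
)

```text
clock: 3.32
position: [0.544, -0.2874, 0.2003]
ee_rot: [-0.001, 0.939, -0.343, -0.0]
contact_force: [0.6, -0.4, -0.8]
width: 0.0854
```

```bash
python3 - <<'E'
from h import *
st(); snap('wrist','w2'); crop('w2',220,140,420,340,3,'c6')
E
```

```text
t 3.325 pos [ 0.544  -0.2874  0.2003] F [ 0.58 -0.45 -0.85] M [ 0.   -0.03 -0.01] w 0.0854
[[0.764, -0.645, -0.0], [-0.645, -0.764, 0.001], [-0.001, -0.001, -1.0]] q [-6.000e-01  3.540e-01  1.466e+00  1.000e-03  1.322e+00  1.010e-01]
```

View pics/c6.png

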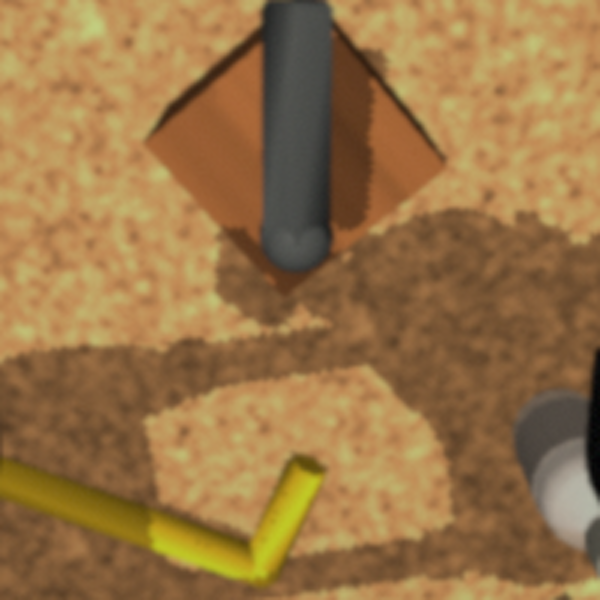

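```bash
python3 - <<'E'
from h import *
f=lambda u,v:(220+u/3,140+v/3)
b=atz('w2',f(297,243),.147);e=atz('w2',f(297.5,12),.147);print(b,e,np.degrees(np.arctan2(*(e-b)[1::-1])),np.linalg.norm(e-b))
print(tri([('w2',f(297,243)),('side0',(350+284/7,200+235/7)),('top0',(385+357/8,165+282/8))]))
print(tri([('w2',f(297,243)),('side0',(350+284/7,200+235/7))]))
plan([.543,-.288,.127],-40.2,6)
E
```

```text
[ 0.54475708 -0.28731415  0.147     ] [ 0.57581749 -0.25067201  0.147     ] 49.71309776496836 0.0480353542328712
(array([ 0.54403817, -0.28790527,  0.1453221 ]), [0.00035874270176508187, 0.00041327294376822916, 0.0006733849001643555])
(array([ 0.54445347, -0.28781613,  0.14538359]), [8.483383203982868e-05, 8.483383204006703e-05])
[[1.0, -0.0, 0.0002, 0.0122, 0.0002], [1.0, -0.0001, 0.0003, 0.0122, 0.0002], [1.0, -0.0, 0.0002, 0.0122, 0.0002], [1.0, -0.0001, 0.0003, 0.0122, 0.0002], [1.0, -0.0, 0.0002, 0.0123, 0.0002], [1.0, -0.0001, 0.0003, 0.0122, 0.0002]]
end [ 0.543 -0.288  0.127] -40.2
```

Request:
send_rows(
  increments=[
    [1,0,0,0.015,0],
    [1,0,0,0.015,0],
    [1,0,0,0.015,0],
    [1,0,0,0.015,0],
    [1,0,0,0.014,0],
    [1,0,0,0,0],
  ],
)

```text
clock: 4.12
position: [0.5433, -0.2885, 0.1246]
ee_rot: [-0.0, 0.939, -0.344, -0.002]
contact_force: [0.1, -0.5, -0.7]
width: 0.0853
```

Request:
send_rows(
  increments=[
    [0,0,0,0,0],
    [0,0,0,0,0],
    [0,0,0,0,0],
    [0,0,0,0,0],
    [0,0,0,0,0],
    [0,0,0,0,0],
  ],
  squeeze=25,
)

```text
clock: 4.88
position: [0.5443, -0.289, 0.1267]
ee_rot: [-0.0, 0.939, -0.344, 0.0]
contact_force: [-0.5, 0.5, 2.0]
width: 0.013
```

```bash
python3 - <<'E'
from h import *
st(); snap('wrist','w3'); crop('w3',220,140,420,340,3,'c7')
E
```

```text
t 4.875 pos [ 0.5443 -0.289   0.1267] F [-0.5   0.54  2.03] M [ 0.07  0.05 -0.01] w 0.013
[[0.764, -0.646, 0.0], [-0.646, -0.764, -0.0], [0.0, -0.0, -1.0]] q [-0.601  0.409  1.573  0.     1.16   0.101]
```

View pics/c7.png

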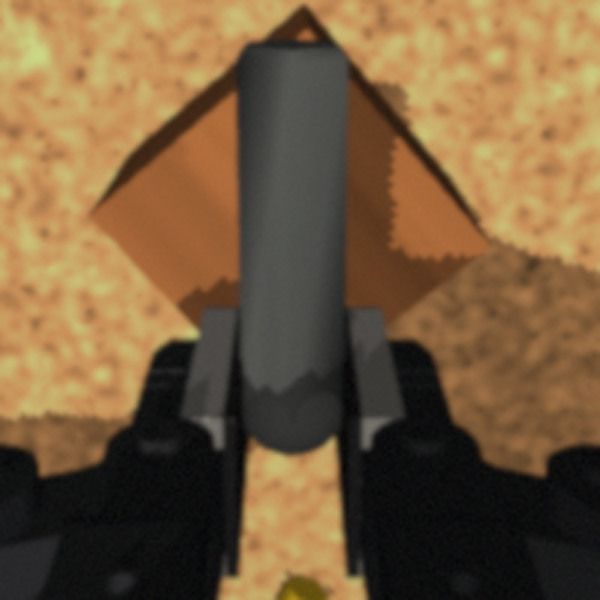

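```bash
python3 - <<'E'
from h import *
def B(t,e=6): 
    t=np.radians(t);return np.array([9.5-8.1*np.cos(t)+(133-e)*np.sin(t),58+8.1*np.sin(t)+(133-e)*np.cos(t)])
th=[0,5,10,16,22,28,34,40,46,52,58,64,70,76,81,85,88,90]
P=[B(t) for t in th]
print(P[0],P[-1])
for a,b,t in zip(P,P[1:],th[1:]): print(t,(b-a).round(1),b.round(1))
E
```

```text
[  1.4 185. ] [136.5  66.1]
5 [11.1  0.2] [ 12.5 185.2]
10 [11.1 -0.7] [ 23.6 184.5]
16 [13.1 -2.2] [ 36.7 182.3]
22 [12.8 -3.5] [ 49.6 178.8]
28 [12.4 -4.8] [ 62.  173.9]
34 [11.8 -6.1] [ 73.8 167.8]
40 [11.1 -7.3] [ 84.9 160.5]
46 [10.3 -8.4] [ 95.2 152. ]
52 [ 9.4 -9.5] [104.6 142.6]
58 [  8.3 -10.4] [112.9 132.2]
64 [  7.2 -11.2] [120.1 121. ]
70 [  6.  -11.9] [126.1 109. ]
76 [  4.7 -12.5] [130.8  96.6]
81 [  2.9 -10.7] [133.7  85.9]
85 [ 1.6 -8.7] [135.3  77.1]
88 [ 0.8 -6.6] [136.1  70.5]
90 [ 0.4 -4.4] [136.5  66.1]
```

Request:
send_rows(
  increments=[
    [0,0,0,-0.008,0],
    [0,0,0,-0.01,0],
    [0,0,0,-0.01,0],
    [0,0,0,-0.008,0],
    [0,0,0,-0.004,0],
    [0,0,0,0,0],
  ],
)

```text
clock: 5.68
position: [0.5443, -0.289, 0.1666]
ee_rot: [0.0, 0.939, -0.344, 0.0]
contact_force: [-0.6, -0.6, -2.6]
width: 0.0134
```

```bash
python3 - <<'E'
from h import *
st(); snap('side','s4'); crop('s4',320,120,470,320,3,'c8')
E
```

```text
t 5.675 pos [ 0.5443 -0.289   0.1666] F [-0.62 -0.57 -2.63] M [-0.09  0.05 -0.  ] w 0.0134
[[0.764, -0.646, 0.001], [-0.646, -0.764, -0.0], [0.001, -0.0, -1.0]] q [-0.601  0.377  1.517  0.     1.247  0.101]
```

View pics/c8.png

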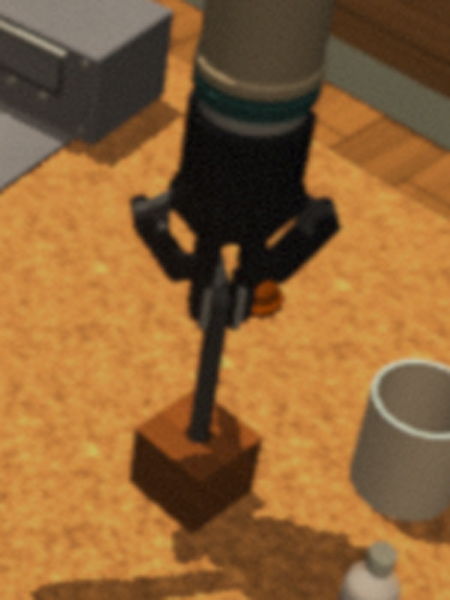

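Request:
send_rows(
  increments=[
    [0,0,-0.009,0,0],
    [0,0,-0.011,0.001,0],
    [0,0,-0.013,0.002,0],
    [0,0,-0.013,0.0035,0],
    [0,0,-0.0125,0.005,0],
    [0,0,0,0,0],
  ],
)

```text
clock: 6.48
position: [0.5829, -0.2429, 0.1543]
ee_rot: [-0.001, 0.939, -0.343, -0.0]
contact_force: [-0.7, -0.6, -2.1]
width: 0.0133
```

```bash
python3 - <<'E'
from h import *
st(); snap('side','s5'); crop('s5',320,120,470,320,3,'c9')
E
```

```text
t 6.475 pos [ 0.5829 -0.2429  0.1543] F [-0.67 -0.65 -2.14] M [-0.02  0.13 -0.05] w 0.0133
[[0.764, -0.645, 0.0], [-0.645, -0.764, 0.001], [-0.0, -0.001, -1.0]] q [-5.060e-01  4.080e-01  1.499e+00  1.000e-03  1.235e+00  1.950e-01]
```

View pics/c9.png

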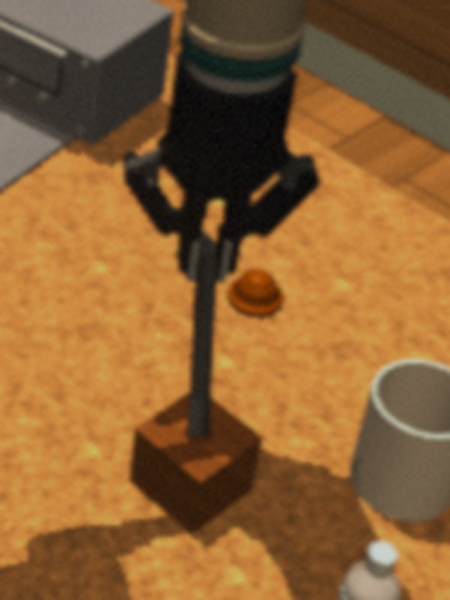

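Request:
send_rows(
  increments=[
    [0,0,-0.0115,0.006,0],
    [0,0,-0.011,0.0075,0],
    [0,0,-0.01,0.0085,0],
    [0,0,-0.009,0.0095,0],
    [0,0,-0.008,0.0105,0],
    [0,0,-0.007,0.011,0],
    [0,0,-0.006,0.012,0],
    [0,0,0,0,0],
  ],
)

```text
clock: 7.52
position: [0.6227, -0.1957, 0.0886]
ee_rot: [-0.001, 0.939, -0.344, -0.0]
contact_force: [-0.4, -0.8, -1.5]
width: 0.0137
```

```bash
python3 - <<'E'
from h import *
s=st(); snap('side','s6'); crop('s6',320,120,470,320,3,'c10')
p=np.array(s['position'])[:2]-[.5407,-.2911];print('s',p@[.6455,.7638])
E
```

```text
t 7.525 pos [ 0.6227 -0.1957  0.0886] F [-0.4  -0.82 -1.5 ] M [-0.23  0.07 -0.04] w 0.0137
[[0.764, -0.645, -0.0], [-0.645, -0.764, 0.001], [-0.001, -0.001, -1.0]] q [-4.120e-01  4.920e-01  1.533e+00  1.000e-03  1.118e+00  2.890e-01]
s 0.12575053401373146
```

View pics/c10.png

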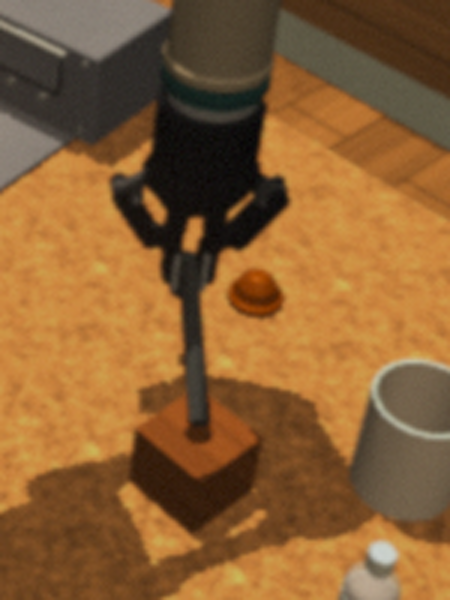

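Request:
send_rows(
  increments=[
    [0,0,-0.0045,0.0115,0],
    [0,0,-0.003,0.0105,0],
    [0,0,-0.0015,0.008,0],
    [0,0,-0.001,0.0065,0],
    [0,0,-0.0005,0.004,0],
    [0,0,0,0,0],
    [0,0,0,0,0],
  ],
)

```text
clock: 8.45
position: [0.6293, -0.1883, 0.0493]
ee_rot: [-0.0, 0.939, -0.344, 0.0]
contact_force: [-0.7, -1.1, -0.1]
width: 0.0138
```

```bash
python3 - <<'E'
from h import *
s=st(); snap('side','s7'); crop('s7',320,170,470,320,4,'c11')
p=np.array(s['position'])[:2]-[.5407,-.2911];print('s',p@[.6455,.7638]); snap('wrist','w7');
E
```

```text
t 8.45 pos [ 0.6293 -0.1883  0.0493] F [-0.69 -1.08 -0.13] M [-0.25  0.17 -0.01] w 0.0138
[[0.763, -0.646, 0.0], [-0.646, -0.763, 0.001], [-0.0, -0.001, -1.0]] q [-3.970e-01  5.340e-01  1.567e+00  1.000e-03  1.040e+00  3.050e-01]
s 0.13570025342665298
```

View pics/c11.png

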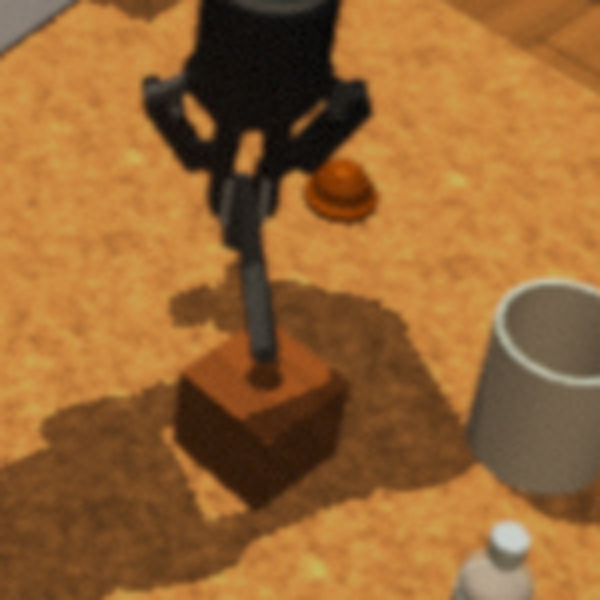

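View pics/w7.png

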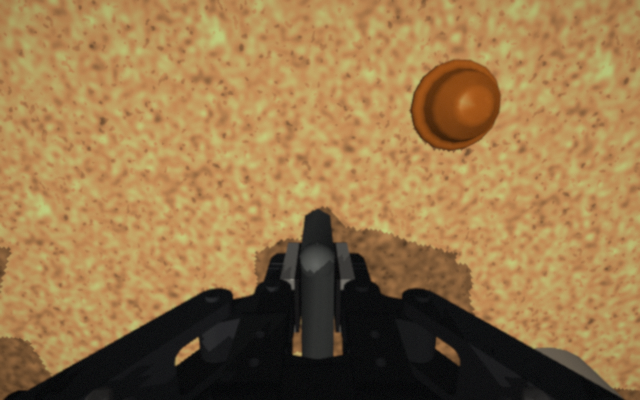

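Request:
send_rows(
  increments=[
    [0,0,0,0.001,0],
    [0,0,0,0.001,0],
    [0,0,0,0,0],
    [0,0,0,0,0],
  ],
)

```text
clock: 9.05
position: [0.6294, -0.1884, 0.0475]
ee_rot: [-0.0, 0.939, -0.344, 0.0]
contact_force: [0.3, 0.4, 2.8]
width: 0.0135
```

```bash
python3 - <<'E'
from h import *
s=st(); snap('side','s8'); snap('wrist','w8');snap('top','t8');crop('s8',340,190,420,290,7,'c12');crop('w8',270,190,370,340,4,'c13');crop('t8',380,120,460,220,6,'c14')
E
```

```text
t 9.05 pos [ 0.6294 -0.1884  0.0475] F [0.26 0.4  2.78] M [-0.1   0.16 -0.05] w 0.0135
[[0.764, -0.646, 0.001], [-0.646, -0.764, 0.0], [0.0, -0.001, -1.0]] q [-3.970e-01  5.360e-01  1.569e+00  1.000e-03  1.036e+00  3.050e-01]
```

View pics/c12.png

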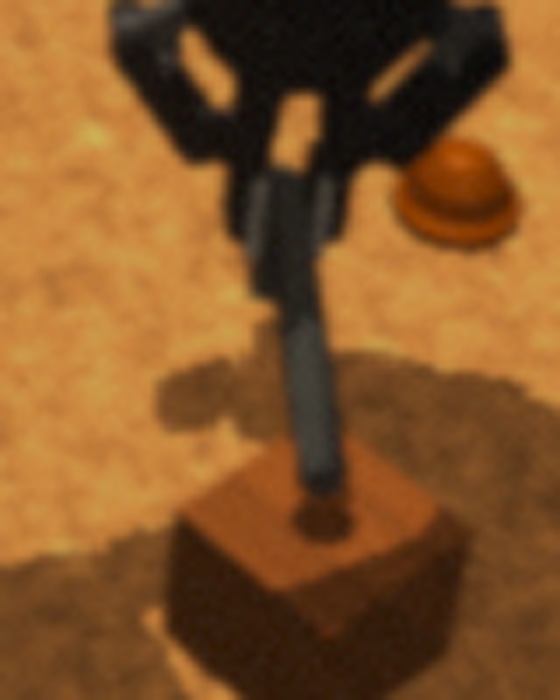

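View pics/c13.png

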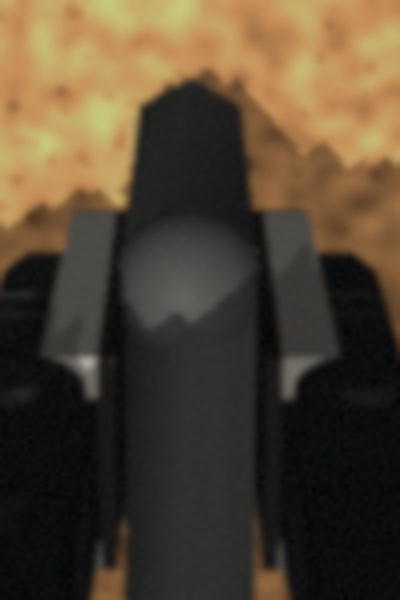

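View pics/c14.png

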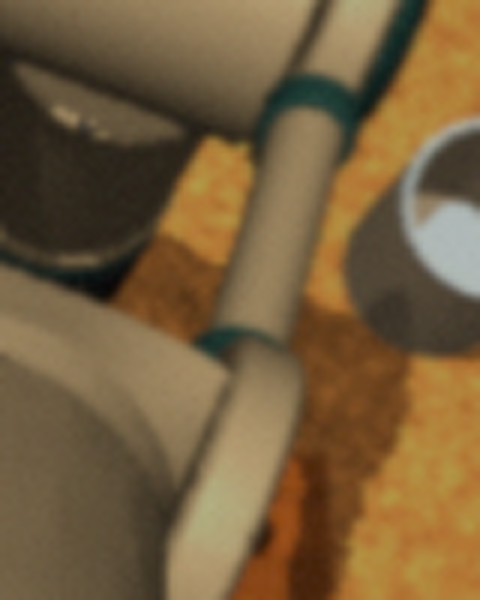

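Request:
send_rows(
  increments=[
    [0,0,0,0,0],
    [0,0,0,0,0],
    [0,0,0,-0.006,0],
    [0,0,0,-0.015,0],
    [0,0,0,-0.025,0],
    [0,0,0,-0.025,0],
    [0,0,0,-0.006,0],
    [0,0,0,0,0],
  ],
  squeeze=70,
)

```text
clock: 10.2
position: [0.629, -0.1886, 0.1245]
ee_rot: [-0.0, 0.939, -0.344, 0.0]
contact_force: [-0.2, -0.5, -2.5]
width: 0.0128
```

```bash
python3 - <<'E'
from h import *
s=st(); snap('side','s9'); snap('wrist','w9');crop('s9',320,140,440,290,5,'c15');crop('w9',270,190,370,340,5,'c16')
E
```

```text
t 10.2 pos [ 0.629  -0.1886  0.1245] F [-0.17 -0.46 -2.53] M [ 0.03 -0.04 -0.  ] w 0.0128
[[0.764, -0.646, 0.0], [-0.646, -0.764, -0.0], [0.0, -0.0, -1.0]] q [-0.397  0.466  1.479  0.     1.196  0.305]
```

View pics/c15.png

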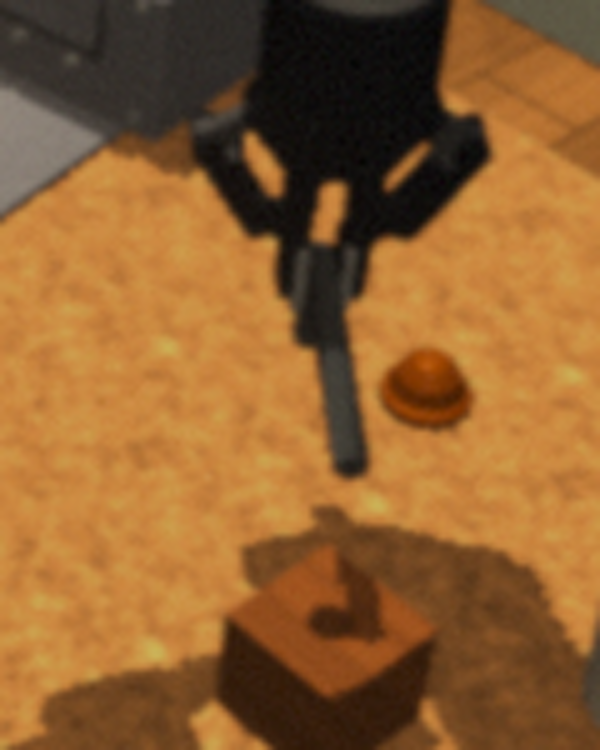

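View pics/c16.png

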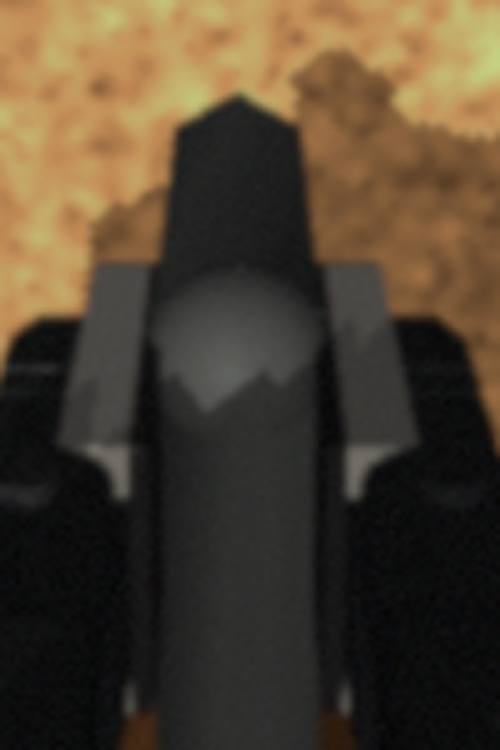

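```bash
python3 - <<'E'
from h import *
s=manip.get_state();Rt=R.from_quat(np.array(s['ee_rot'])[[1,2,3,0]]).as_matrix();p=np.array(s['position'])
def model(by,bz,tilt):
    # tilt>0: long end low
    t=np.radians(tilt); sh=np.array([0,np.sin(-t),np.cos(t)]);lo=np.array([0,np.cos(t),np.sin(t)]);b=np.array([0,by,-.019+bz])
    pts=dict(endc_m=b+sh*.046-lo*.00808, end_L=b+sh*.046-lo*.00404-np.array([.007,0,0]),end_R=b+sh*.046-lo*.00404+np.array([.007,0,0]),endtip=b+sh*.049-lo*.007,
      lngtop=b+lo*.03-sh*.00808,sL=b+sh*.022-lo*.00404-np.array([.007,0,0]),dome_far=b+sh*.0-lo*.00808, dome_t=b-sh*.00808)
    return {k:((proj('w9',p+Rt@v)[0]-[270,190])*5).round(0) for k,v in pts.items()}
for a in [(0,0,0),(0,0,2),(.003,0,0),(-.003,0,0)]: print(a,model(*a))
E
```

```text
(0, 0, 0) {'endc_m': array([239., 168.]), 'end_L': array([176., 203.]), 'end_R': array([303., 202.]), 'endtip': array([239., 168.]), 'lngtop': array([242., 811.]), 'sL': array([168., 292.]), 'dome_far': array([241., 356.]), 'dome_t': array([242., 494.])}
(0, 0, 2) {'endc_m': array([239., 155.]), 'end_L': array([176., 190.]), 'end_R': array([303., 189.]), 'endtip': array([239., 154.]), 'lngtop': array([242., 804.]), 'sL': array([167., 285.]), 'dome_far': array([241., 357.]), 'dome_t': array([242., 497.])}
(0.003, 0, 0) {'endc_m': array([239., 194.]), 'end_L': array([176., 228.]), 'end_R': array([302., 228.]), 'endtip': array([239., 193.]), 'lngtop': array([242., 840.]), 'sL': array([168., 320.]), 'dome_far': array([241., 388.]), 'dome_t': array([242., 527.])}
(-0.003, 0, 0) {'endc_m': array([239., 142.]), 'end_L': array([176., 177.]), 'end_R': array([303., 177.]), 'endtip': array([239., 143.]), 'lngtop': array([242., 781.]), 'sL': array([167., 263.]), 'dome_far': array([241., 322.]), 'dome_t': array([242., 460.])}
```

```bash
python3 - <<'E'
from h import *
d=np.array([.6455,.7638]);h=np.array([.5407,-.2911])
for z in (.058,.062,.066): 
  x=atz('s8',(340+320/7,190+488/7),z);print('s8 end',x.round(4),(x[:2]-h)@d)
x=atz('s8',(340+322/7,190+520/7),.058);print('hole',x,(x[:2]-h)@d)
s=manip.get_state();p=np.array(s['position'])
for nm,uv in [('end low',(350,472)),('end mid',(348,465))]:
  for z in (.1355,.14,.1435):
    x=atz('s9',(320+uv[0]/5,140+uv[1]/5),z);print(nm,z,x.round(4),'rel tcp along',(x[:2]-p[:2])@d, 'across',(x[:2]-p[:2])@[d[1],-d[0]])
E
```

```text
s8 end [ 0.5506 -0.2818  0.058 ] 0.013462853542121931
s8 end [ 0.5476 -0.284   0.062 ] 0.009842772311645785
s8 end [ 0.5446 -0.2863  0.066 ] 0.006222691081169679
hole [ 0.54158502 -0.29121675  0.058     ] 0.00048210468182312163
end low 0.1355 [ 0.5501 -0.2826  0.1355] rel tcp along -0.12257740534019004 across 0.0011748650225922239
end low 0.14 [ 0.5463 -0.2854  0.14  ] rel tcp along -0.12711447127855957 across 0.00014057582928993229
end low 0.1435 [ 0.5434 -0.2876  0.1435] rel tcp along -0.13064330034173582 across -0.0006638713210562058
end mid 0.1355 [ 0.5524 -0.2793  0.1355] rel tcp along -0.11853980112065532 across 0.0008134900676775164
end mid 0.14 [ 0.5486 -0.2821  0.14  ] rel tcp along -0.12310397648783186 across -0.0002183727687855852
end mid 0.1435 [ 0.5457 -0.2843  0.1435] rel tcp along -0.12665389066230237 across -0.0010209327527010287
```

```bash
python3 - <<'E'
from h import *
plan([.5993,.1229,.110],-39.7,8,o=0)
E
```

```text
[[0, -0.0279, -0.0274, 0.0016, -0.0011], [0, -0.0279, -0.0274, 0.0017, -0.0011], [0, -0.0278, -0.0274, 0.0016, -0.0011], [0, -0.0278, -0.0274, 0.0017, -0.0011], [0, -0.0278, -0.0275, 0.0016, -0.0011], [0, -0.0277, -0.0275, 0.0017, -0.0011], [0, -0.0277, -0.0275, 0.0016, -0.0011], [0, -0.0276, -0.0276, 0.0017, -0.0011]]
end [0.5993 0.1229 0.11  ] -39.72
```

Request:
send_rows(
  increments=[
    [0,-0.015,-0.015,0,-0.001],
    [0,-0.03,-0.03,0,-0.001],
    [0,-0.03,-0.03,0.001,-0.001],
    [0,-0.032,-0.031,0.001,-0.001],
    [0,-0.032,-0.031,0.002,-0.001],
    [0,-0.032,-0.031,0.0025,-0.001],
    [0,-0.03,-0.03,0.004,-0.001],
    [0,-0.0215,-0.021,0.004,-0.002],
  ],
)

```text
clock: 11.3
position: [0.5978, 0.1255, 0.109]
ee_rot: [-0.0, 0.941, -0.339, -0.001]
contact_force: [-0.1, -0.5, -2.0]
width: 0.012
```

Request:
send_rows(
  increments=[
    [0,0,0,0,0],
    [0,0,0,0,0],
  ],
)

```text
clock: 11.55
position: [0.5989, 0.1226, 0.1094]
ee_rot: [0.0, 0.941, -0.339, -0.0]
contact_force: [-0.4, -0.5, -1.9]
width: 0.0127
```

```bash
python3 - <<'E'
from h import *
s=st(); snap('wrist','w10');crop('w10',260,150,380,300,5,'c17');plan([.5993,.1229,.0905],-39.7,4,o=0)
E
```

```text
t 11.55 pos [0.5989 0.1226 0.1094] F [-0.39 -0.48 -1.92] M [ 0.06 -0.07  0.02] w 0.0127
[[0.77, -0.638, -0.001], [-0.638, -0.77, -0.0], [-0.0, 0.001, -1.0]] q [ 0.088  0.418  1.606 -0.     1.119  0.781]
[[0, -0.0001, -0.0002, 0.0048, 0.0], [0, -0.0001, -0.0002, 0.0048, 0.0], [0, -0.0001, -0.0002, 0.0047, 0.0], [0, -0.0001, -0.0001, 0.0048, 0.0]]
end [0.5993 0.1229 0.0905] -39.7
```

View pics/c17.png

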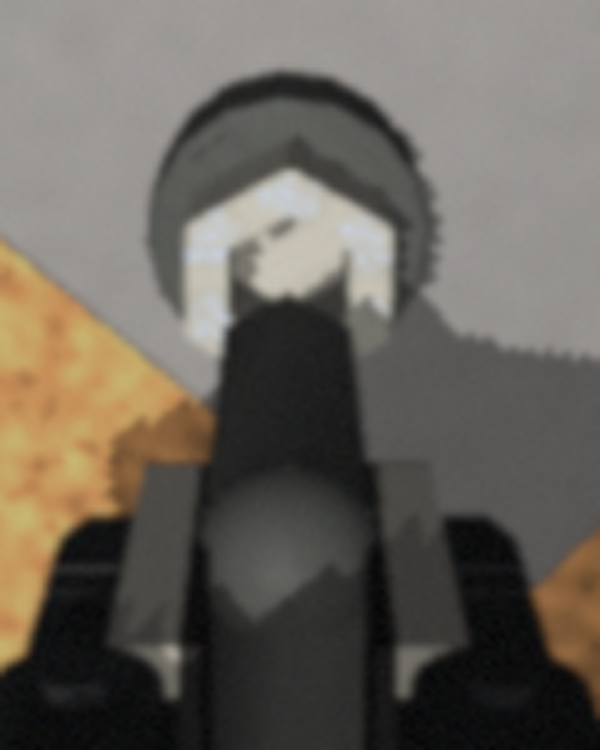

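Request:
send_rows(
  increments=[
    [0,0,0,0.005,0],
    [0,0,0,0.006,0],
    [0,0,0,0.005,0],
    [0,0,0,0.004,0],
    [0,0,0,0,0],
  ],
)

```text
clock: 12.22
position: [0.5992, 0.1222, 0.0893]
ee_rot: [0.0, 0.941, -0.34, -0.0]
contact_force: [0.3, 0.2, -1.0]
width: 0.0124
```

```bash
python3 - <<'E'
from h import *
s=st(); snap('wrist','w11');crop('w11',270,170,370,270,7,'c18')
E
```

```text
t 12.225 pos [0.5992 0.1222 0.0893] F [ 0.33  0.22 -1.05] M [ 0.05 -0.05  0.  ] w 0.0124
[[0.769, -0.639, -0.001], [-0.639, -0.769, 0.0], [-0.001, 0.001, -1.0]] q [0.087 0.437 1.63  0.    1.076 0.78 ]
```

View pics/c18.png

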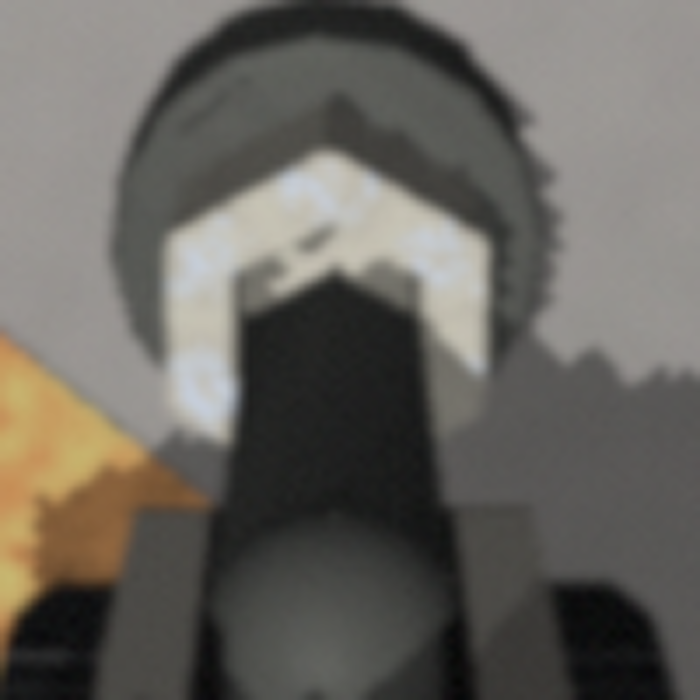

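```bash
python3 - <<'E'
from h import *
f=lambda u,v:(270+u/7,170+v/7)
s=manip.get_state();Rt=R.from_quat(np.array(s['ee_rot'])[[1,2,3,0]]).as_matrix();p=np.array(s['position'])
for zm in (.0515,.0525):
  P=[Rt.T@(atz('w11',f(*q),zm)-p) for q in [(327,150),(167,240),(490,240)]]
  print('sock', zm,np.round(P,4).tolist())
for bz in (-.001,0,.001,.002):
  P=[Rt.T@(atz('w11',f(*q),p[2]-.030-bz)-p) for q in [(336,272),(248,315),(416,306)]]
  print('tip',bz,np.round(P,4).tolist())
w=Rt.T@(np.array([.6045,.1292,.0525])-p);print('w1 socket in tool',w)
E
```

```text
sock 0.0515 [[-0.001, -0.0234, 0.0381], [-0.0141, -0.0158, 0.0381], [0.0123, -0.0158, 0.0381]]
sock 0.0525 [[-0.001, -0.0236, 0.0371], [-0.014, -0.0161, 0.0371], [0.0122, -0.0161, 0.0371]]
tip -0.001 [[-0.0003, -0.0159, 0.029], [-0.0072, -0.0124, 0.029], [0.0059, -0.0131, 0.029]]
tip 0 [[-0.0003, -0.0156, 0.03], [-0.0073, -0.0121, 0.03], [0.006, -0.0128, 0.03]]
tip 0.001 [[-0.0003, -0.0153, 0.031], [-0.0073, -0.0117, 0.031], [0.006, -0.0125, 0.031]]
tip 0.002 [[-0.0003, -0.015, 0.032], [-0.0073, -0.0114, 0.032], [0.006, -0.0121, 0.032]]
w1 socket in tool [-0.00059345 -0.00861121  0.03712032]
```

Request:
send_rows(
  increments=[
    [0,-0.0003,-0.0001,0.002,0],
    [0,0,0,0.002,0],
    [0,0,0,0.0015,0],
    [0,0,0,0.001,0],
    [0,0,0,0.001,0],
    [0,0,0,0.001,0],
  ],
)

```text
clock: 13.02
position: [0.5994, 0.1225, 0.0813]
ee_rot: [-0.0, 0.941, -0.34, 0.0]
contact_force: [-0.1, -0.1, -2.1]
width: 0.0127
```

Request:
send_rows(
  increments=[
    [0,0,0,0.001,0],
    [0,0,0,0.001,0],
    [0,0,0,0,0],
  ],
)

```text
clock: 13.4
position: [0.5993, 0.1226, 0.0792]
ee_rot: [-0.0, 0.941, -0.34, -0.0]
contact_force: [0.4, 0.2, -1.9]
width: 0.0128
```

Request:
send_rows(
  increments=[
    [0,0,0,0.001,0],
    [0,0,0,0.001,0],
    [0,0,0,0.001,0],
    [0,0,0,0,0],
  ],
)

```text
clock: 13.9
position: [0.5993, 0.1226, 0.0762]
ee_rot: [-0.0, 0.941, -0.34, -0.0]
contact_force: [0.6, 0.2, -2.5]
width: 0.012
```

```bash
python3 - <<'E'
from h import *
s=st(); snap('wrist','w12');crop('w12',270,170,370,270,6,'c19')
E
```

```text
t 13.9 pos [0.5993 0.1226 0.0762] F [ 0.62  0.18 -2.45] M [ 0.15 -0.08  0.07] w 0.012
[[0.769, -0.639, 0.0], [-0.639, -0.769, 0.0], [-0.0, -0.0, -1.0]] q [0.088 0.449 1.646 0.    1.046 0.781]
```

View pics/c19.png

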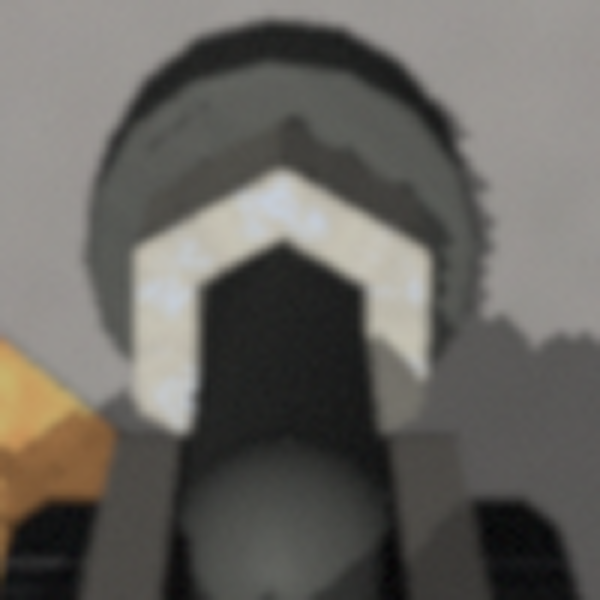

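Request:
send_rows(
  increments=[
    [0,0,0,0.001,0],
    [0,0,0,0.001,0],
    [0,0,0,0.001,0],
    [0,0,0,0.001,0],
    [0,0,0,0,0],
  ],
)

```text
clock: 14.58
position: [0.5993, 0.1226, 0.0722]
ee_rot: [-0.0, 0.941, -0.34, -0.0]
contact_force: [0.3, 0.6, -2.9]
width: 0.0125
```

Request:
send_rows(
  increments=[
    [0,0,0,0.001,0],
    [0,0,0,0.001,0],
    [0,0,0,0.001,0],
    [0,0,0,0,0],
  ],
)

```text
clock: 15.08
position: [0.5993, 0.1226, 0.0692]
ee_rot: [-0.0, 0.941, -0.34, -0.0]
contact_force: [1.4, 1.5, -2.8]
width: 0.0121
```

Request:
send_rows(
  increments=[
    [0,0,0,0.001,0],
    [0,0,0,0.001,0],
    [0,0,0,0,0],
  ],
)

```text
clock: 15.45
position: [0.5994, 0.1226, 0.0672]
ee_rot: [-0.0, 0.941, -0.34, -0.0]
contact_force: [0.6, 1.0, -1.5]
width: 0.0122
```

Request:
send_rows(
  increments=[
    [0,0,0,0.001,0],
    [0,0,0,0,0],
  ],
)

```text
clock: 15.7
position: [0.5994, 0.1226, 0.0662]
ee_rot: [-0.0, 0.941, -0.34, 0.0]
contact_force: [0.7, 1.5, -2.9]
width: 0.0126
```

Request:
send_rows(
  increments=[
    [0,0,0,0.0007,0],
    [0,0,0,0,0],
  ],
)

```text
clock: 15.95
position: [0.5994, 0.1226, 0.0656]
ee_rot: [-0.0, 0.941, -0.34, 0.0]
contact_force: [0.3, 1.8, -2.1]
width: 0.0123
```

Request:
send_rows(
  increments=[
    [0,0,0,0.0005,0],
    [0,0,0,0,0],
  ],
)

```text
clock: 16.2
position: [0.5994, 0.1226, 0.0653]
ee_rot: [-0.0, 0.941, -0.34, 0.0]
contact_force: [-0.0, 1.0, -0.3]
width: 0.0127
```

Request:
send_rows(
  increments=[
    [0,0,0,0.0005,0],
    [0,0,0,0,0],
  ],
)

```text
clock: 16.45
position: [0.5995, 0.1226, 0.0652]
ee_rot: [-0.0, 0.941, -0.34, 0.0]
contact_force: [-1.0, 0.7, 3.9]
width: 0.0124
```

Request:
send_rows(
  increments=[
    [0,0,0,0.0003,0],
    [0,0,0,0,0],
  ],
)

```text
clock: 16.7
position: [0.5995, 0.1226, 0.065]
ee_rot: [-0.0, 0.941, -0.34, 0.0]
contact_force: [-1.9, 1.6, 6.0]
width: 0.0122
```

```bash
python3 - <<'E'
from h import *
s=st(); snap('side','s13');crop('s13',220,90,360,200,5,'c20')
E
```

```text
t 16.7 pos [0.5995 0.1226 0.065 ] F [-1.86  1.64  6.02] M [ 0.36  0.22 -0.02] w 0.0122
[[0.769, -0.639, 0.001], [-0.639, -0.769, 0.0], [0.0, -0.001, -1.0]] q [0.088 0.461 1.659 0.    1.021 0.781]
```

View pics/c20.png

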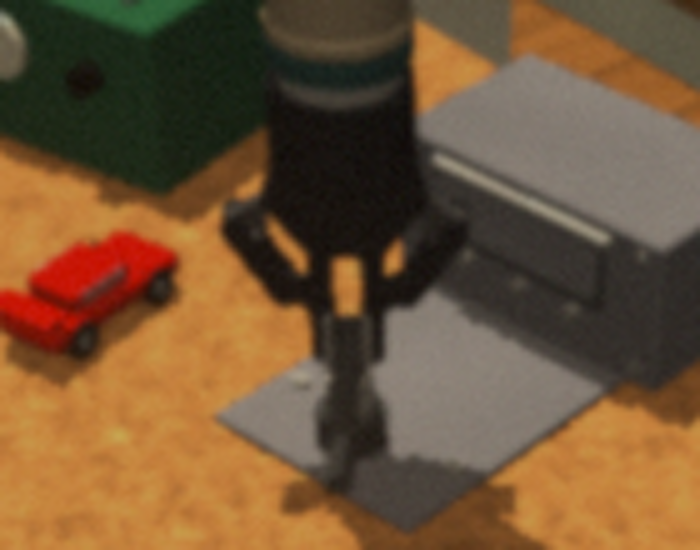

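Request:
send_rows(
  increments=[
    [0.1,0,0,-0.0003,0],
    [0.25,0,0,-0.0003,0],
    [0.45,0,0,0,0],
    [0.45,0,0,0,0],
  ],
)

```text
clock: 17.25
position: [0.5992, 0.1222, 0.0645]
ee_rot: [0.0, 0.941, -0.34, -0.0]
contact_force: [0.7, 0.5, -0.2]
width: 0.0384
```

Request:
send_rows(
  increments=[
    [0.45,0,0.012,0,0],
    [0.45,0,0.02,0,0],
    [0.45,0,0.022,0,0],
    [0.45,0,0.022,0,0],
    [0.45,0,0.02,0,0],
    [0.45,0,0.011,0,0],
    [0.45,0,0,0,0],
  ],
)

```text
clock: 18.12
position: [0.5307, 0.0395, 0.0651]
ee_rot: [-0.0, 0.94, -0.34, 0.0]
contact_force: [-0.7, 0.9, 0.0]
width: 0.0383
```

```bash
python3 - <<'E'
from h import *
s=st(); snap('wrist','w14');snap('side','s14');crop('s14',220,90,360,200,5,'c21')
E
```

```text
t 18.125 pos [0.5307 0.0395 0.0651] F [-0.69  0.91  0.05] M [-0.03 -0.01  0.  ] w 0.0383
[[0.768, -0.64, 0.0], [-0.64, -0.768, 0.0], [0.0, -0.0, -1.0]] q [-0.057  0.361  1.838  0.     0.942  0.638]
```

View pics/c21.png

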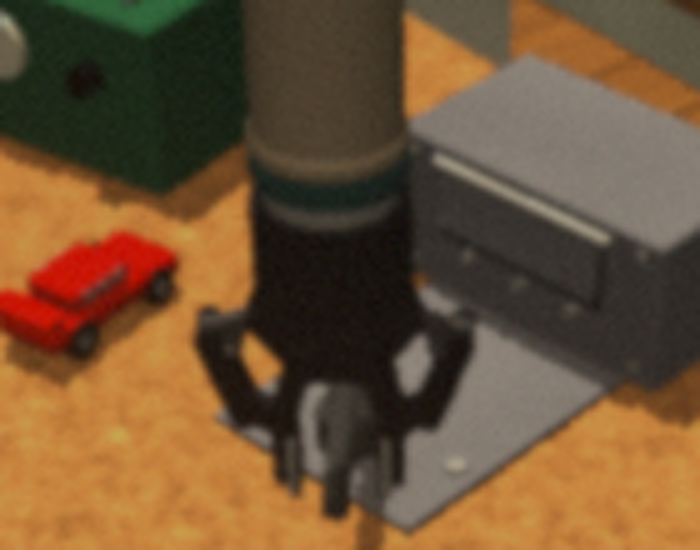

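View pics/w14.png

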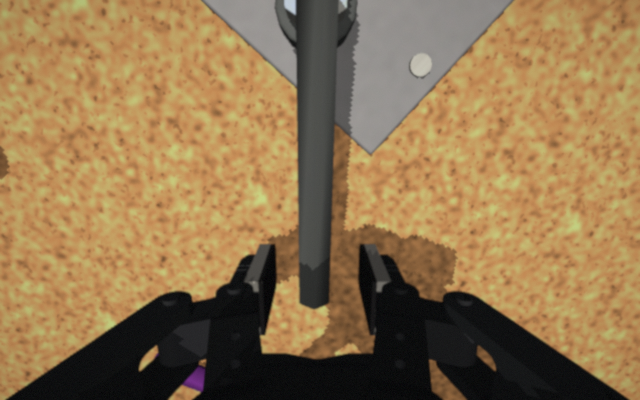

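Request:
send_rows(
  increments=[
    [0.45,0,0,0.004,0],
    [0.45,0,0,0.005,0],
    [0.45,0,0,0,0],
  ],
)

```text
clock: 18.6
position: [0.5306, 0.0405, 0.0552]
ee_rot: [0.0, 0.941, -0.339, -0.001]
contact_force: [0.6, 0.5, 0.5]
width: 0.0387
```

Request:
send_rows(
  increments=[
    [0,0,0,0,0],
    [0,0,0,0,0],
    [0,0,0,0,0],
    [0,0,0,0,0],
    [0,0,0,0,0],
  ],
  squeeze=60,
)

```text
clock: 19.23
position: [0.531, 0.0403, 0.056]
ee_rot: [-0.0, 0.941, -0.34, 0.0]
contact_force: [0.3, 0.8, 0.2]
width: 0.0128
```

```bash
python3 - <<'E'
from h import *
s=st(); snap('wrist','w15');snap('side','s15');crop('s15',220,90,360,200,5,'c22')
E
```

```text
t 19.225 pos [0.531  0.0403 0.056 ] F [0.33 0.77 0.22] M [0.18 0.03 0.01] w 0.0128
[[0.769, -0.639, 0.0], [-0.639, -0.769, 0.0], [0.0, -0.0, -1.0]] q [-0.055  0.372  1.848  0.     0.921  0.638]
```

View pics/c22.png

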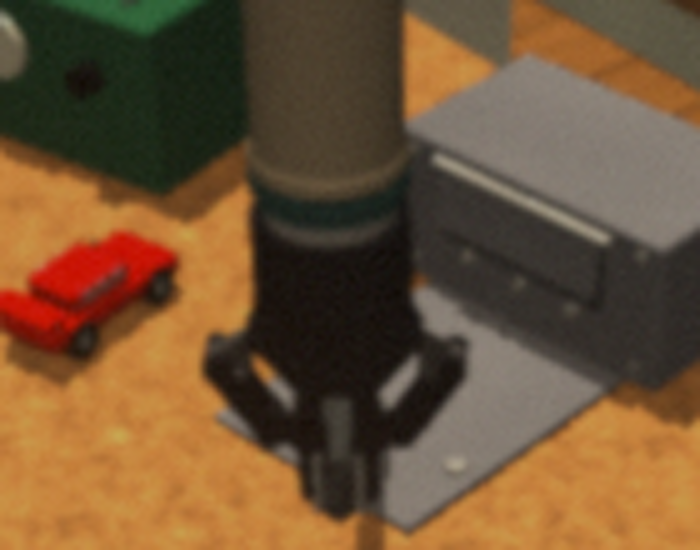

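View pics/w15.png

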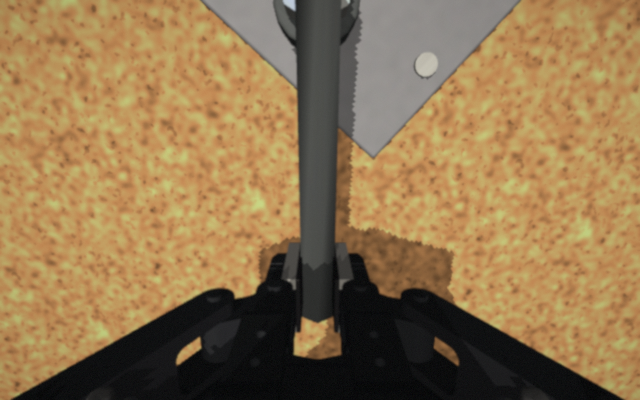

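Request:
send_rows(
  increments=[
    [0,-0.0023,0,0,0.02],
    [0,-0.0035,-0.0001,0,0.03],
    [0,-0.0046,-0.0001,0,0.04],
    [0,-0.0046,-0.0001,0,0.04],
  ],
)

```text
clock: 19.82
position: [0.521, 0.0497, 0.0564]
ee_rot: [0.001, 0.916, -0.4, 0.002]
contact_force: [1.5, -3.5, 1.9]
width: 0.0128
```

```bash
cat >> h.py <<'E'
def ft():
    s=manip.get_state();Rt=R.from_quat(np.array(s['ee_rot'])[[1,2,3,0]]).as_matrix();F=np.array(s['contact_force']);p=np.array(s['position'])
    d=p[:2]-[.6045,.1292]
    print('t',round(s['clock'],2),'Ftool',(Rt.T@F).round(2),'r',np.linalg.norm(d).round(4),'az',np.degrees(np.arctan2(d[1],d[0])).round(2)%360,'psi+270',(np.degrees(np.arctan2(Rt[1,0],Rt[0,0]))+270).round(2),'z',p[2].round(4),'M',(Rt.T@np.array(s['moment'])).round(2),'w',round(s['width'],4))
E
python3 -c "
from h import *
ft()"
```

```text
t 19.82 Ftool [ 3.57  1.26 -1.88] r 0.1153 az 223.6 psi+270 222.83 z 0.0564 M [-0.23  0.55 -0.36] w 0.0128
```

Request:
send_rows(
  increments=[
    [0,-0.0046,-0.0001,0,0.04],
    [0,-0.0046,-0.0001,0,0.04],
    [0,-0.0046,-0.0001,0,0.04],
    [0,-0.0046,-0.0001,0,0.04],
  ],
)

```text
clock: 20.32
position: [0.5095, 0.0638, 0.0564]
ee_rot: [0.001, 0.882, -0.472, 0.002]
contact_force: [0.1, -2.8, 1.9]
width: 0.0122
```

```bash
python3 -c "
from h import *
ft()"
```

```text
t 20.32 Ftool [ 2.36  1.47 -1.86] r 0.1153 az 214.52 psi+270 213.7 z 0.0564 M [-0.25  0.63 -0.4 ] w 0.0122
```

Request:
send_rows(
  increments=[
    [0,-0.0046,-0.0001,0,0.033],
    [0,-0.0046,-0.0001,0,0.033],
    [0,-0.0046,-0.0001,0,0.033],
    [0,-0.0046,-0.0001,0,0.033],
  ],
)

```text
clock: 20.82
position: [0.5007, 0.079, 0.0565]
ee_rot: [0.001, 0.849, -0.529, 0.002]
contact_force: [1.0, -7.2, 2.5]
width: 0.0125
```

```bash
python3 -c "
from h import *
ft()"
```

```text
t 20.82 Ftool [ 6.93  2.24 -2.48] r 0.1153 az 205.8 psi+270 206.11 z 0.0565 M [-0.36  1.2   0.01] w 0.0125
```

Request:
send_rows(
  increments=[
    [0,-0.0046,-0.0001,0,0.04],
    [0,-0.0046,-0.0001,0,0.04],
    [0,-0.0046,-0.0001,0,0.04],
  ],
)

```text
clock: 21.2
position: [0.4953, 0.0917, 0.0564]
ee_rot: [0.001, 0.815, -0.579, 0.002]
contact_force: [1.9, -6.2, 2.4]
width: 0.0123
```

```bash
python3 -c "
from h import *
ft()"
```

```text
t 21.2 Ftool [ 6.54  0.24 -2.33] r 0.1154 az 198.93 psi+270 199.21 z 0.0564 M [-0.18  1.18 -0.01] w 0.0123
```

Request:
send_rows(
  increments=[
    [0,-0.0023,0,0,0.02],
    [0,-0.0023,0,0,0.02],
  ],
)

```text
clock: 21.45
position: [0.4939, 0.0962, 0.0564]
ee_rot: [0.001, 0.804, -0.595, 0.002]
contact_force: [1.5, -7.1, 1.8]
width: 0.0127
```

Request:
send_rows(
  increments=[
    [0,-0.0023,0,0,0.02],
    [0,-0.0023,0,0,0.02],
  ],
)

```text
clock: 21.7
position: [0.4926, 0.1006, 0.0564]
ee_rot: [0.001, 0.792, -0.611, 0.002]
contact_force: [1.8, -5.8, 0.5]
width: 0.0122
```

```bash
python3 -c "
from h import *
ft()"
```

```text
t 21.7 Ftool [ 6.03 -0.27 -0.44] r 0.1155 az 194.32 psi+270 194.66 z 0.0564 M [-0.1   1.04 -0.02] w 0.0122
```

Request:
send_rows(
  increments=[
    [0,-0.0018,0,0,0.0155],
    [0,-0.0018,0,0,0.0155],
  ],
)

```text
clock: 21.95
position: [0.4917, 0.1041, 0.0563]
ee_rot: [0.001, 0.782, -0.623, 0.002]
contact_force: [2.2, -6.4, 1.2]
width: 0.0128
```

Request:
send_rows(
  increments=[
    [0,-0.0018,0,0,0.0155],
    [0,-0.0018,0,0,0.0155],
  ],
)

```text
clock: 22.2
position: [0.491, 0.1076, 0.0563]
ee_rot: [0.001, 0.772, -0.635, 0.002]
contact_force: [1.8, -6.2, 0.6]
width: 0.0126
```

Request:
send_rows(
  increments=[
    [0,-0.0018,0,0,0.0155],
    [0,-0.0018,0,0,0.0155],
  ],
)

```text
clock: 22.45
position: [0.4903, 0.1112, 0.0563]
ee_rot: [0.001, 0.762, -0.647, 0.002]
contact_force: [2.3, -6.5, 1.6]
width: 0.0124
```

Request:
send_rows(
  increments=[
    [0,-0.0018,0,0,0.0155],
    [0,-0.0018,0,0,0.0155],
  ],
)

```text
clock: 22.7
position: [0.4898, 0.1147, 0.0563]
ee_rot: [0.001, 0.752, -0.659, 0.002]
contact_force: [1.9, -6.4, 0.9]
width: 0.0124
```

Request:
send_rows(
  increments=[
    [0,-0.0018,0,0,0.0155],
    [0,-0.0018,0,0,0.0155],
  ],
)

```text
clock: 22.95
position: [0.4894, 0.1183, 0.0563]
ee_rot: [0.001, 0.742, -0.671, 0.002]
contact_force: [1.2, -6.1, -0.2]
width: 0.0127
```

```bash
python3 -c "
from h import *
ft()"
```

```text
t 22.95 Ftool [ 6.21 -0.54  0.25] r 0.1156 az 185.4 psi+270 185.79 z 0.0563 M [0.14 1.08 0.02] w 0.0127
```

Request:
send_rows(
  increments=[
    [0,-0.0018,0,0,0.0155],
    [0,-0.0018,0,0,0.0155],
  ],
)

```text
clock: 23.2
position: [0.4891, 0.1219, 0.0563]
ee_rot: [0.0, 0.731, -0.682, 0.002]
contact_force: [1.9, -6.3, 0.6]
width: 0.0124
```

Request:
send_rows(
  increments=[
    [0,-0.0018,0,0,0.0155],
    [0,-0.0018,0,0,0.0155],
  ],
)

```text
clock: 23.45
position: [0.4889, 0.1255, 0.0563]
ee_rot: [0.0, 0.721, -0.693, 0.002]
contact_force: [1.8, -6.0, 0.1]
width: 0.0125
```

Request:
send_rows(
  increments=[
    [0,-0.0018,0,0,0.0155],
    [0,-0.0018,0,0,0.0155],
  ],
)

```text
clock: 23.7
position: [0.4888, 0.1291, 0.0563]
ee_rot: [0.0, 0.71, -0.704, 0.002]
contact_force: [0.7, -6.0, 0.9]
width: 0.0124
```

Request:
send_rows(
  increments=[
    [0,-0.0018,0,0,0.0155],
    [0,-0.0018,0,0,0.0155],
  ],
)

```text
clock: 23.95
position: [0.4888, 0.1327, 0.0563]
ee_rot: [-0.0, -0.699, 0.715, -0.002]
contact_force: [2.4, -6.7, 0.5]
width: 0.0127
```

Request:
send_rows(
  increments=[
    [0,-0.0018,0,0,0.0155],
    [0,-0.0018,0,0,0.0155],
  ],
)

```text
clock: 24.2
position: [0.4889, 0.1362, 0.0563]
ee_rot: [-0.0, -0.688, 0.726, -0.002]
contact_force: [2.2, -6.0, 0.6]
width: 0.0129
```

```bash
python3 -c "
from h import *
ft()"
```

```text
t 24.2 Ftool [ 5.89 -2.48 -0.52] r 0.1158 az 176.52 psi+270 176.91 z 0.0563 M [0.37 1.09 0.01] w 0.0129
```

Request:
send_rows(
  increments=[
    [0,-0.0018,-0.0002,0,0.0155],
    [0,-0.0018,-0.0002,0,0.0155],
  ],
)

```text
clock: 24.45
position: [0.4892, 0.1398, 0.0562]
ee_rot: [-0.001, -0.676, 0.736, -0.002]
contact_force: [2.3, -6.1, 1.1]
width: 0.0125
```

Request:
send_rows(
  increments=[
    [0,-0.0018,-0.0002,0,0.0155],
    [0,-0.0018,-0.0002,0,0.0155],
  ],
)

```text
clock: 24.7
position: [0.4895, 0.1433, 0.0561]
ee_rot: [-0.001, -0.665, 0.747, -0.002]
contact_force: [0.5, -6.3, 1.4]
width: 0.0125
```

Request:
send_rows(
  increments=[
    [0,-0.0018,-0.0002,0,0.0155],
    [0,-0.0018,-0.0002,0,0.0155],
  ],
)

```text
clock: 24.95
position: [0.49, 0.1468, 0.056]
ee_rot: [-0.001, -0.653, 0.757, -0.002]
contact_force: [0.7, -6.5, 0.7]
width: 0.0124
```

Request:
send_rows(
  increments=[
    [0,-0.0018,-0.0002,0,0.0155],
    [0,-0.0018,-0.0002,0,0.0155],
  ],
)

```text
clock: 25.2
position: [0.4904, 0.1499, 0.056]
ee_rot: [-0.002, -0.642, 0.767, -0.002]
contact_force: [-0.1, -8.8, 1.8]
width: 0.0123
```

```bash
python3 -c "
from h import *
ft()"
```

```text
t 25.2 Ftool [ 8.73 -1.41 -1.74] r 0.1159 az 169.74 psi+270 169.86 z 0.056 M [ 0.19  1.34 -0.13] w 0.0123
```

Request:
send_rows(
  increments=[
    [0,-0.001,0,0,0.006],
    [0,0,0,0,0],
  ],
)

```text
clock: 25.45
position: [0.4905, 0.1505, 0.0559]
ee_rot: [-0.002, -0.64, 0.768, -0.002]
contact_force: [0.3, -7.7, 2.4]
width: 0.0124
```

```bash
python3 -c "
from h import *
ft()"
```

```text
t 25.45 Ftool [ 7.51 -1.65 -2.35] r 0.116 az 169.4 psi+270 169.56 z 0.0559 M [ 0.16  1.41 -0.18] w 0.0124
```

Request:
send_rows(
  increments=[
    [0,-0.0015,0,0,0.002],
    [0,0,0,0,0],
    [0,0,0,0,0],
  ],
)

```text
clock: 25.82
position: [0.4907, 0.1513, 0.0559]
ee_rot: [-0.003, -0.639, 0.769, -0.002]
contact_force: [0.0, -10.6, 1.2]
width: 0.0125
```

```bash
python3 -c "
from h import *
ft()"
```

```text
t 25.82 Ftool [10.42 -1.98 -1.18] r 0.116 az 169.0 psi+270 169.44 z 0.0559 M [ 0.26  1.74 -0.08] w 0.0125
```

Request:
send_rows(
  increments=[
    [0,-0.001,0,0,0.005],
    [0,-0.001,0,0,0.005],
    [0,0,0,0,0],
    [0,0,0,0,0],
  ],
)

```text
clock: 26.32
position: [0.4909, 0.1527, 0.0558]
ee_rot: [-0.003, -0.635, 0.772, -0.002]
contact_force: [0.2, -13.0, 2.4]
width: 0.0126
```

```bash
python3 -c "
from h import *
ft()"
```

```text
t 26.32 Ftool [12.73 -2.7  -2.33] r 0.116 az 168.32 psi+270 168.89 z 0.0558 M [ 0.36  2.07 -0.  ] w 0.0126
```

Request:
send_rows(
  increments=[
    [0,-0.001,0,0,0.005],
    [0,-0.001,0,0,0.005],
    [0,-0.001,0,0,0.005],
    [0,0,0,0,0],
    [0,0,0,0,0],
  ],
)

```text
clock: 26.95
position: [0.4912, 0.1547, 0.0557]
ee_rot: [-0.004, -0.63, 0.777, -0.003]
contact_force: [-0.3, -14.8, 2.4]
width: 0.0127
```

```bash
python3 -c "
from h import *
ft()"
```

```text
t 26.95 Ftool [14.56 -2.72 -2.3 ] r 0.1161 az 167.32 psi+270 168.07 z 0.0557 M [ 0.49  2.51 -0.03] w 0.0127
```

Request:
send_rows(
  increments=[
    [0,-0.001,0,0,0.005],
    [0,-0.001,0,0,0.005],
    [0,-0.001,0,0,0.005],
    [0,0,0,0,0],
    [0,0,0,0,0],
  ],
)

```text
clock: 27.58
position: [0.4916, 0.1566, 0.0557]
ee_rot: [-0.005, -0.624, 0.781, -0.004]
contact_force: [0.2, -17.5, 2.6]
width: 0.0121
```

```bash
python3 -c "
from h import *
ft()"
```

```text
t 27.57 Ftool [17.08 -4.1  -2.4 ] r 0.1162 az 166.34 psi+270 167.24 z 0.0557 M [0.63 2.99 0.05] w 0.0121
```

Request:
send_rows(
  increments=[
    [0,-0.001,-0.0003,0,0.006],
    [0,-0.001,-0.0003,0,0.006],
    [0,-0.001,-0.0003,0,0.006],
    [0,0,0,0,0],
    [0,0,0,0,0],
  ],
)

```text
clock: 28.2
position: [0.492, 0.1586, 0.0554]
ee_rot: [-0.006, -0.617, 0.787, -0.003]
contact_force: [-2.1, -20.2, 4.1]
width: 0.0129
```

```bash
python3 -c "
from h import *
ft()"
```

```text
t 28.2 Ftool [20.2  -2.72 -3.8 ] r 0.1162 az 165.36 psi+270 166.25 z 0.0554 M [ 0.52  3.37 -0.01] w 0.0129
```

Request:
send_rows(
  increments=[
    [0,0,0,0,0],
    [0,0,0,0,0],
  ],
)

```text
clock: 28.45
position: [0.492, 0.1585, 0.0554]
ee_rot: [-0.006, -0.617, 0.787, -0.003]
contact_force: [-1.0, -19.0, 2.6]
width: 0.0126
```

Request:
send_rows(
  increments=[
    [0,0,0,0,0],
    [0,0,0,0,0],
  ],
)

```text
clock: 28.7
position: [0.492, 0.1586, 0.0554]
ee_rot: [-0.006, -0.617, 0.787, -0.003]
contact_force: [-2.5, -19.4, 3.0]
width: 0.0126
```

Request:
send_rows(
  increments=[
    [0,0.0015,0.0001,0,-0.008],
    [0,0.0015,0.0001,0,-0.008],
    [0,0.0015,0.0001,0,-0.008],
    [0,0.0015,0.0001,0,-0.008],
    [0,0.0015,0.0001,0,-0.008],
    [0,0.0015,0.0001,0,-0.008],
    [0,0,0,0,0],
  ],
)

```text
clock: 29.58
position: [0.4909, 0.1526, 0.0558]
ee_rot: [-0.003, -0.635, 0.772, -0.002]
contact_force: [-0.9, -11.3, 2.2]
width: 0.0125
```

```bash
python3 -c "
from h import *
ft()"
```

```text
t 29.57 Ftool [11.31 -1.33 -2.16] r 0.116 az 168.38 psi+270 168.88 z 0.0558 M [ 0.29  2.07 -0.03] w 0.0125
```

Request:
send_rows(
  increments=[
    [0,0.0015,0.0001,0,-0.009],
    [0,0.0015,0.0001,0,-0.009],
    [0,0.0015,0.0001,0,-0.009],
    [0,0.0015,0.0001,0,-0.009],
    [0,0,0,0,0],
  ],
)

```text
clock: 30.2
position: [0.4902, 0.1483, 0.056]
ee_rot: [-0.002, -0.649, 0.761, -0.002]
contact_force: [0.2, -8.8, 1.4]
width: 0.0122
```

```bash
python3 -c "
from h import *
ft()"
```

```text
t 30.2 Ftool [ 8.69 -1.59 -1.35] r 0.1159 az 170.49 psi+270 170.87 z 0.056 M [ 0.21  1.24 -0.03] w 0.0122
```

Request:
send_rows(
  increments=[
    [0,0.0015,0.0001,0,-0.011],
    [0,0.0015,0.0001,0,-0.011],
    [0,0.001,0.0001,0,-0.008],
    [0,0,0,0,0],
  ],
)

```text
clock: 30.7
position: [0.4898, 0.1452, 0.0561]
ee_rot: [-0.001, -0.66, 0.752, -0.001]
contact_force: [1.4, -5.5, 1.3]
width: 0.0124
```

```bash
python3 -c "
from h import *
ft()"
```

```text
t 30.7 Ftool [ 5.28 -2.07 -1.24] r 0.1158 az 172.05 psi+270 172.54 z 0.0561 M [0.2  0.92 0.03] w 0.0124
```

Request:
send_rows(
  increments=[
    [0,0.0015,0,0,-0.011],
    [0,0.001,0,0,-0.008],
    [0,0,0,0,0],
  ],
)

```text
clock: 31.08
position: [0.4896, 0.1437, 0.056]
ee_rot: [-0.0, -0.667, 0.745, -0.001]
contact_force: [1.1, -5.3, 0.3]
width: 0.0121
```

```bash
python3 -c "
from h import *
ft()"
```

```text
t 31.07 Ftool [ 5.17 -1.73 -0.29] r 0.1158 az 172.8 psi+270 173.62 z 0.056 M [0.27 0.87 0.19] w 0.0121
```

Request:
send_rows(
  increments=[
    [0,0.0012,0,0,0.004],
    [0,0.0012,0,0,0],
    [0,0,0,0,0],
  ],
)

```text
clock: 31.45
position: [0.4894, 0.1423, 0.056]
ee_rot: [0.001, -0.665, 0.747, -0.0]
contact_force: [3.1, -2.1, 0.3]
width: 0.0124
```

```bash
python3 -c "
from h import *
ft()"
```

```text
t 31.45 Ftool [ 1.75 -3.28 -0.32] r 0.1158 az 173.49 psi+270 173.4 z 0.056 M [ 0.34  0.3  -0.14] w 0.0124
```

Request:
send_rows(
  increments=[
    [0.08,0,-0.0004,0,0],
    [0.15,0,0,0,0],
    [0.3,0,0,0,0],
    [0.5,0,0,0,0],
    [0.5,0,0,0,0],
  ],
)

```text
clock: 32.08
position: [0.4888, 0.1422, 0.0557]
ee_rot: [-0.0, -0.665, 0.747, 0.0]
contact_force: [0.5, -0.8, 0.1]
width: 0.0428
```

```bash
python3 - <<'E'
from h import *
ft();snap('wrist','w20')
E
```

```text
t 32.08 Ftool [ 0.72 -0.59 -0.14] r 0.1164 az 173.6 psi+270 173.38 z 0.0557 M [-0.03  0.03 -0.02] w 0.0428
```

View pics/w20.png

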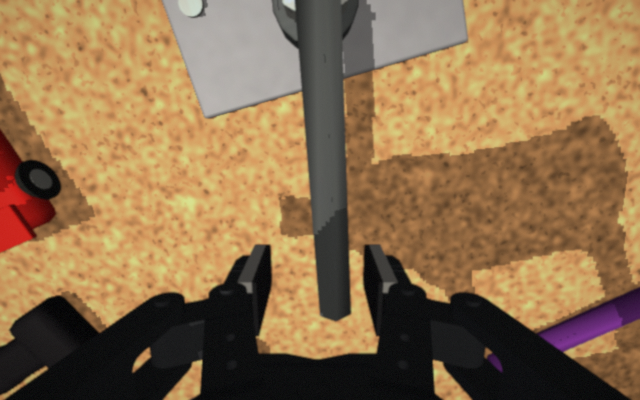

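Request:
send_rows(
  increments=[
    [0.5,0.004,0,0,0],
    [0.5,0,0,-0.01,0],
    [0.5,0,0,-0.02,0],
    [0.5,0,0,-0.03,0],
    [0.5,0,0,-0.04,0],
    [0.5,0,0,-0.03,0],
    [0.5,0,0,-0.02,0],
  ],
)

```text
clock: 33.0
position: [0.4895, 0.1381, 0.2085]
ee_rot: [0.001, -0.665, 0.747, -0.001]
contact_force: [0.6, 0.0, -0.9]
width: 0.0428
```

Request:
send_rows(
  increments=[
    [0.5,0,0.03,0,0],
    [0.5,0,0.04,0,0],
    [0.5,0,0.03,0,0],
    [0.5,0,0,0,0],
    [0.5,0,0,0,0],
  ],
)

```text
clock: 33.62
position: [0.3908, 0.1496, 0.2067]
ee_rot: [0.001, -0.665, 0.747, -0.001]
contact_force: [-0.6, 0.7, 0.4]
width: 0.0423
```

```bash
python3 - <<'E'
from h import *
st();snap('wrist','w21');snap('side','s21');snap('top','t21');crop('s21',220,110,360,220,5,'c30');crop('w21',220,0,420,200,3,'c31')
E
```

```text
t 33.625 pos [0.3908 0.1496 0.2067] F [-0.63  0.74  0.42] M [ 0.01 -0.02  0.03] w 0.0423
[[-0.115, -0.993, 0.003], [-0.993, 0.115, 0.0], [-0.001, -0.003, -1.0]] q [ 0.199  0.053  1.85  -0.     1.236  1.885]
```

View pics/w21.png

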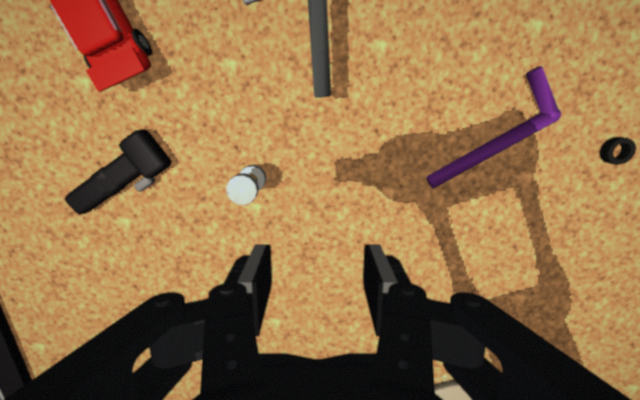

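View pics/c30.png

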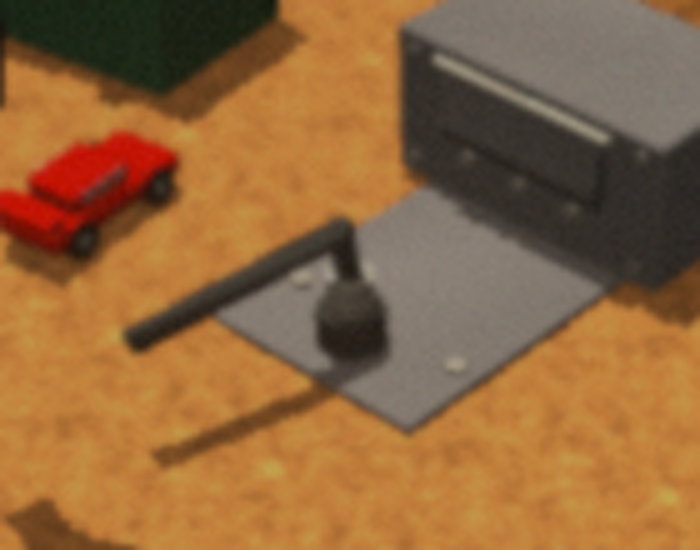

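View pics/t21.png

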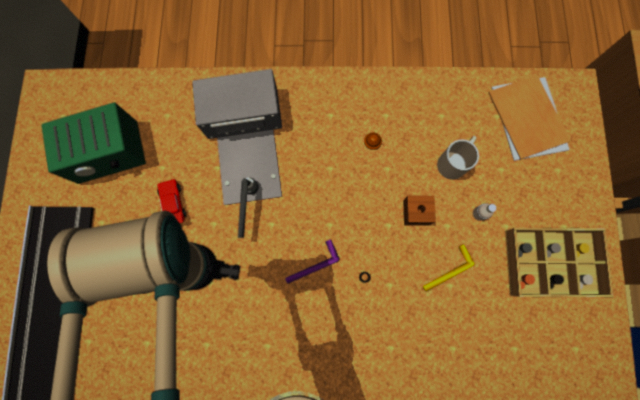

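View pics/s21.png

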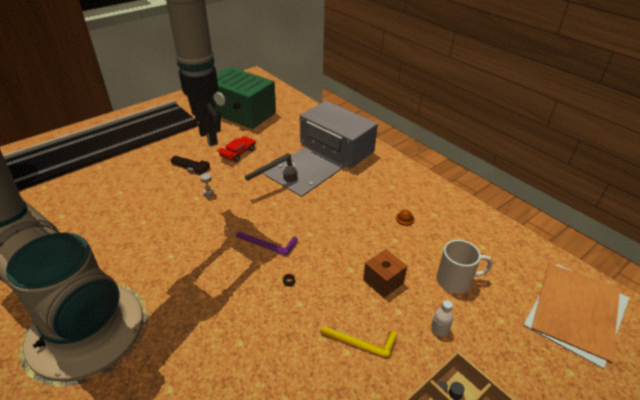

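```bash
python3 - <<'E'
from h import *
crop('t21',220,165,270,245,8,'c32')
E
```

```text
(no output)
```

View pics/c32.png

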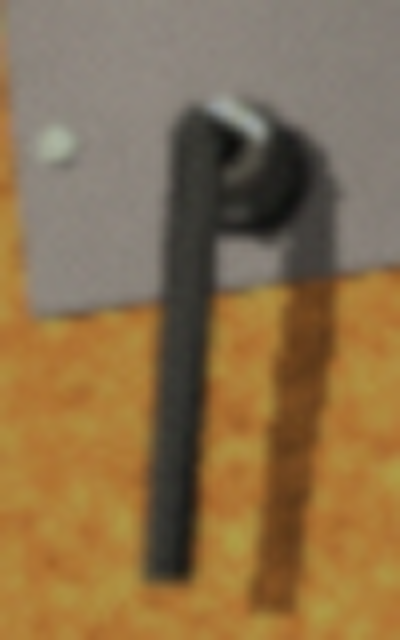

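```bash
python3 - <<'E'
from h import *
t=lambda u,v:('top0',(220+u/8,165+v/8)); s=lambda u,v:('side0',(220+u/5,110+v/5))
b,e1=tri([t(197,122),s(342,232)]);e,e2=tri([t(168,572),s(138,338)])
print(b,e1,e,e2,np.linalg.norm(b-e),np.degrees(np.arcsin((b-e)[2]/np.linalg.norm(b-e))),np.degrees(np.arctan2(*(e-b)[1::-1])))
E
```

```text
[0.60222009 0.13095403 0.07772465] [0.00023473176166598615, 0.00023473176166594712] [0.47061484 0.13405722 0.06759111] [0.0018031512858755695, 0.0018031512858755015] 0.13203127919250546 4.401841748030374 178.64924262325863
```

```bash
python3 - <<'E'
from h import *
print(manip.sign_off())
E
```

```text
the job is handed in; nothing more can be done
None
```

The key is in the clamp screw, the screw has been levered clockwise to solid and nipped up at about 20 N, and the job was handed in at about 34 s of the 72 s.

- **Flip:** I gripped the key at its bend, lifted it out of the tool block and tilted it over against the rim of the hole and the block's top. It stayed gripped throughout. The bend slid about 8 mm in the pads, which I measured and allowed for.
- **Seating:** The short arm went in without resistance and bottomed with about 8 N. The height there was within 1 mm of what "fully home" should give.
- **Tightening:** I moved the hand out to 116 mm from the screw's axis. The screw turned at a steady 6 N or so and came up solid after about 60 degrees of hand travel, including slack and give. The nip read 19.0, 19.4 and 20.2 N, and no reading was above 20.2 N. Forces are read only at the end of each move, so a brief peak in between would not show.
- **Letting go:** I backed the load off to about 4 N before opening the hand, then moved clear, and the contact force fell to noise.

**Last checks:** The key stands in the screw with its long arm drooping about 4 degrees. In the side and top pictures the loose things and the purple and yellow look-alikes look undisturbed.

**One disagreement:** The final picture put the bend at 78 mm, about 5 mm below the roughly 83 mm expected when home. I took that as error in a coarse two-view measurement, since the hand's height at seating agreed with home.

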